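# Cull and lay out washed discs to dry

### The job

The washed aluminium discs lie in a heap on the green tray: put every sawn-off (D-shaped) piece into the red scrap bin, and spread all the whole discs evenly over the tray in a single flat layer, with at least 25 mm clear between any two discs and at least one disc centred in each of the tray's four marked quarters. Only when all of that is done, switch the blower on by swinging its yellow lever fully over; leave the layer as it should be, and do not disturb the other things on the bench.

Things in the scene. Friction and masses are not known exactly. Their poses are not given: they have to be found in the camera images.
- disc1: sound turned aluminium disc: 60 mm diameter, 30 mm thick, 220 g, both faces alike with a 16 mm dark centre spot; origin at its centre (15 mm above whatever it lies flat on), z along its axis (either way up is the same)
- disc2: sound turned aluminium disc: 60 mm diameter, 30 mm thick, 220 g, both faces alike with a 16 mm dark centre spot; origin at its centre (15 mm above whatever it lies flat on), z along its axis (either way up is the same)
- disc3: sound turned aluminium disc: 60 mm diameter, 30 mm thick, 220 g, both faces alike with a 16 mm dark centre spot; origin at its centre (15 mm above whatever it lies flat on), z along its axis (either way up is the same)
- disc4: sound turned aluminium disc: 60 mm diameter, 30 mm thick, 220 g, both faces alike with a 16 mm dark centre spot; origin at its centre (15 mm above whatever it lies flat on), z along its axis (either way up is the same); may be absent
- disc5: sound turned aluminium disc: 60 mm diameter, 30 mm thick, 220 g, both faces alike with a 16 mm dark centre spot; origin at its centre (15 mm above whatever it lies flat on), z along its axis (either way up is the same); may be absent
- disc6: sound turned aluminium disc: 60 mm diameter, 30 mm thick, 220 g, both faces alike with a 16 mm dark centre spot; origin at its centre (15 mm above whatever it lies flat on), z along its axis (either way up is the same); may be absent
- offcut1: bad piece: the same 60 mm x 30 mm aluminium disc with a segment sawn off, so it is D-shaped, no dark spot, 170 g; origin on the axis of the round part, 15 mm from both faces; the flat cut side lies at +12 mm along its x axis, the round back at -30 mm, so it measures 42 mm along x and 60 mm along y
- offcut2: bad piece: the same 60 mm x 30 mm aluminium disc with a segment sawn off, so it is D-shaped, no dark spot, 170 g; origin on the axis of the round part, 15 mm from both faces; the flat cut side lies at +12 mm along its x axis, the round back at -30 mm, so it measures 42 mm along x and 60 mm along y
- offcut3: bad piece: the same 60 mm x 30 mm aluminium disc with a segment sawn off, so it is D-shaped, no dark spot, 170 g; origin on the axis of the round part, 15 mm from both faces; the flat cut side lies at +12 mm along its x axis, the round back at -30 mm, so it measures 42 mm along x and 60 mm along y; may be absent
- offcut4: bad piece: the same 60 mm x 30 mm aluminium disc with a segment sawn off, so it is D-shaped, no dark spot, 170 g; origin on the axis of the round part, 15 mm from both faces; the flat cut side lies at +12 mm along its x axis, the round back at -30 mm, so it measures 42 mm along x and 60 mm along y; may be absent
- tray: fixed green draining tray, 270 mm (its x) by 330 mm (its y), 6 mm floor, low 6 mm thick rim whose top is 18 mm above the bench; origin at the centre of its underside on the bench; white lines along its x and y axes divide the floor into four quarters
- scrap_bin: fixed red open scrap bin, 200 mm (its x) by 180 mm (its y), 75 mm high, walls and floor 5 mm; origin at the centre of its underside on the bench
- blower: fixed blue drying blower, a box 150 mm (x) by 140 mm (y) by 110 mm high, origin at the centre of its underside on the bench; the lever stands in the middle of its top, on a 25 mm high grey block, and swings in its x-z plane
- lever (a joint): the blower's switch lever, 80 mm long, pivot 132 mm above the bench: 0 rad = off, leaning 0.5 rad to the blower's -x side; 1.0 rad = on, leaning 0.5 rad to its +x side; stays where it is left
- lever_tip (a point): centre of the lever's yellow 26 mm ball
- mug: bystander: blue mug, 80 mm wide, 90 mm high, origin under its centre
- bottle: bystander: white bottle, 64 mm wide, 180 mm high, origin under its centre
- screwdriver: bystander: orange screwdriver lying on the bench beyond the tray, origin under it
- profile: bystander: aluminium profile bar 30 x 240 x 30 mm (240 along its y), origin under its centre
- tape: bystander: roll of yellow tape, 90 mm wide, 25 mm high, origin under its centre
- brush: bystander: bench brush with a wooden handle lying on the bench, origin under it
Mind the look-alikes: they are no part of the job. What is shaped like the disc4 but blue is not meant.

How it is judged (in metres and radians):
On the way, in this order (a step that is already met when the one before it is completed fails the run):
1. every sawn-off piece is in the scrap bin and the whole discs are spread flat, apart and over all four quarters (x of offcut1 in the frame of scrap_bin between -0.095 and 0.095 m and y of offcut1 in the frame of scrap_bin between -0.085 and 0.085 m and z of offcut1 in the frame of scrap_bin between 0 and 0.07 m and x of offcut2 in the frame of scrap_bin between -0.095 and 0.095 m and y of offcut2 in the frame of scrap_bin between -0.085 and 0.085 m and z of offcut2 in the frame of scrap_bin between 0 and 0.07 m and x of offcut3 in the frame of scrap_bin between -0.095 and 0.095 m and y of offcut3 in the frame of scrap_bin between -0.085 and 0.085 m and z of offcut3 in the frame of scrap_bin between 0 and 0.07 m and x of offcut4 in the frame of scrap_bin between -0.095 and 0.095 m and y of offcut4 in the frame of scrap_bin between -0.085 and 0.085 m and z of offcut4 in the frame of scrap_bin between 0 and 0.07 m and x of disc1 in the frame of tray between -0.115 and 0.115 m and y of disc1 in the frame of tray between -0.145 and 0.145 m and z of disc1 in the frame of tray between 0.015 and 0.0255 m and x of disc2 in the frame of tray between -0.115 and 0.115 m and y of disc2 in the frame of tray between -0.145 and 0.145 m and z of disc2 in the frame of tray between 0.015 and 0.0255 m and x of disc3 in the frame of tray between -0.115 and 0.115 m and y of disc3 in the frame of tray between -0.145 and 0.145 m and z of disc3 in the frame of tray between 0.015 and 0.0255 m and x of disc4 in the frame of tray between -0.115 and 0.115 m and y of disc4 in the frame of tray between -0.145 and 0.145 m and z of disc4 in the frame of tray between 0.015 and 0.0255 m and x of disc5 in the frame of tray between -0.115 and 0.115 m and y of disc5 in the frame of tray between -0.145 and 0.145 m and z of disc5 in the frame of tray between 0.015 and 0.0255 m and x of disc6 in the frame of tray between -0.115 and 0.115 m and y of disc6 in the frame of tray between -0.145 and 0.145 m and z of disc6 in the frame of tray between 0.015 and 0.0255 m and horizontal distance between disc1 and disc2 above 0.084 m and horizontal distance between each of disc1, disc2 and disc3 above 0.084 m and horizontal distance between each of disc1, disc2, disc3 and disc4 above 0.084 m and horizontal distance between each of disc1, disc2, disc3, disc4 and disc5 above 0.084 m and horizontal distance between each of disc1, disc2, disc3, disc4, disc5 and disc6 above 0.084 m and ((x of disc1 in the frame of tray above 0 m and y of disc1 in the frame of tray above 0 m) or (x of disc2 in the frame of tray above 0 m and y of disc2 in the frame of tray above 0 m) or (x of disc3 in the frame of tray above 0 m and y of disc3 in the frame of tray above 0 m) or (x of disc4 in the frame of tray above 0 m and y of disc4 in the frame of tray above 0 m) or (x of disc5 in the frame of tray above 0 m and y of disc5 in the frame of tray above 0 m) or (x of disc6 in the frame of tray above 0 m and y of disc6 in the frame of tray above 0 m)) and ((x of disc1 in the frame of tray above 0 m and y of disc1 in the frame of tray below 0 m) or (x of disc2 in the frame of tray above 0 m and y of disc2 in the frame of tray below 0 m) or (x of disc3 in the frame of tray above 0 m and y of disc3 in the frame of tray below 0 m) or (x of disc4 in the frame of tray above 0 m and y of disc4 in the frame of tray below 0 m) or (x of disc5 in the frame of tray above 0 m and y of disc5 in the frame of tray below 0 m) or (x of disc6 in the frame of tray above 0 m and y of disc6 in the frame of tray below 0 m)) and ((x of disc1 in the frame of tray below 0 m and y of disc1 in the frame of tray above 0 m) or (x of disc2 in the frame of tray below 0 m and y of disc2 in the frame of tray above 0 m) or (x of disc3 in the frame of tray below 0 m and y of disc3 in the frame of tray above 0 m) or (x of disc4 in the frame of tray below 0 m and y of disc4 in the frame of tray above 0 m) or (x of disc5 in the frame of tray below 0 m and y of disc5 in the frame of tray above 0 m) or (x of disc6 in the frame of tray below 0 m and y of disc6 in the frame of tray above 0 m)) and ((x of disc1 in the frame of tray below 0 m and y of disc1 in the frame of tray below 0 m) or (x of disc2 in the frame of tray below 0 m and y of disc2 in the frame of tray below 0 m) or (x of disc3 in the frame of tray below 0 m and y of disc3 in the frame of tray below 0 m) or (x of disc4 in the frame of tray below 0 m and y of disc4 in the frame of tray below 0 m) or (x of disc5 in the frame of tray below 0 m and y of disc5 in the frame of tray below 0 m) or (x of disc6 in the frame of tray below 0 m and y of disc6 in the frame of tray below 0 m))), for 0.3 s.
2. the blower is then switched on (value of joint lever above 0.85 rad), for 0.2 s.
At the end, for the whole second after the job is handed in: All D-shaped pieces in the scrap bin; whole discs flat on the tray floor (centre 9 to 19.5 mm above it), centres at least 84 mm apart, at least one centred in each quarter; all at rest; lever past 0.85 of its 1.0 rad (all of step 1 and linear speed of each of disc1, disc2, disc3, disc4, disc5, disc6, offcut1, offcut2, offcut3, offcut4 below 0.02 m/s and value of joint lever above 0.85 rad); the robot touches nothing.
It fails at once if a bystander is moved by more than 30 mm (distance of any of mug, bottle, screwdriver, profile, tape, brush from where it was at the start of the episode above 0.03 m).
It fails at once if the mug or the bottle is knocked over (angle between any of mug, bottle's own z axis and vertical above 0.6 rad).
Of disc4, disc5, disc6, offcut3, offcut4 only 3 to 5 are there at a start; the rules pass over those that are not, and their reading is None.
At some moment in a run one of disc1, disc2, disc3, disc4, disc5, disc6 may be knocked a few centimetres aside while the robot is not near it.
Once in a run the grip may slacken for a moment while it holds something.
It also fails if it takes over 210 s, if anything falls off the work surface, if the arm or the gripper's body presses on something with over 40 N, if the wrist force passes 120 N, or if a joint passes its speed limit or range.

### The arm

A 6-joint arm with a two-finger parallel gripper is mounted at the origin on the work surface. World frame = base frame: x ahead of the robot, y to its left, z up, the work surface at z = 0. Lengths are in m, angles in degrees, forces in N, time in s.
With the tool pointing down it reaches from about 0.4 to 0.825 m from the base axis. Payload 7 kg.
Tool frame: the origin (TCP) lies at the very end of the fingers, on their centre line; the grasp point (between the pads) lies r.grip_depth behind it (r.grip_depth is the distance from the TCP to the grasp point, in m); z points along the fingers, y is the direction in which the jaws open and shut (so a half turn about z gives the same grasp; the last joint's range is limited). The gripper opens to 88 mm and grips with 3 to 60 N. Pads are 19 mm wide; open, the fingers measure 130 mm over their backs; the gripper's body (78 mm by 193 mm) begins 47 mm behind the grasp point.
Start: joints at [83.256, 20.546, 0.682, 0, -70.136, -16.507], TCP at [0.266, 0.62, 0.227] pointing down, gripper open.
Joint ranges: [-176.03, 176.03], [-82.01, 121.73], [-58.28, 71.71], [-173.87, 95.51], [-174.79, -0.11], [-173.66, 173.66]. Speed limits (degrees/s): [136.94, 136.94, 172.46, 180, 180, 180].

### API

Orientations are given as [roll, pitch, yaw] about the fixed x, y, z axes, in that order (R = Rz(yaw) Ry(pitch) Rx(roll)).
In Python, from plant import r gives the robot as it stands. The module is installed in compiled form; this text tells all that it offers.
- The arm moves only by the tool step_arm, never from a script. Its argument "increments" is a list of rows, each a list of 3 entries, a list of its own where there are three numbers: the shift along the tool's x, y, z in m, then the turn, a rotation vector about the tool's x, y, z in rad, then the closure, from 0 (fully open) to 1 (shut). In form: [[[x, y, z], [wx, wy, wz], grip], ...]. A call has 1 to 10 rows; each row is the pose to reach, as a shift and turn from the pose commanded when the call began, along the tool's axes at that moment; what a row does not reach only later rows make up. A row lasts 1/10 s, in which the tool goes at most 50 mm and 8.59 degrees, less where a joint would pass 70% of its speed; a pose out of reach is approached as far as the arm can. A call with a gripper value outside its range is refused whole. The fingers move at their own pace and stop on an object; "force" is the grip in N (left out, the last holds). Time passes only in rows, so rows that repeat a pose let the fingers close. It gives the time, the measured TCP pose, the force and the opening at its end, in the units of the state.
- r.get_state(): the state, without advancing time (a new reading comes with each control period).
- r.capture(name): name is "scene" or "top" or "wrist"; returns a dict with "color" (420x560x3 uint8, red, green, blue), "intrinsics" (3x3 intrinsics, pixels), "k1" (the pictures are not rectified: a ray, as slopes to the right and down, at radius r is drawn at 1 + k1 r^2 times it, then the intrinsics apply), "rvec" (rotation vector, rad) and "tvec" (3), from world to camera coordinates, as OpenCV has them; the wrist camera has in their place "T_tool_cam" (4x4, takes a point from camera to tool coordinates, whose origin is the TCP and whose axes are the flange's). Camera axes: x right, y down, z forward; pixel columns grow to the right and rows downward; lengths in m; the calibration is good to about 2 mm. A picture is of the moment at which its call begins: read the wrist's pose just before it. There is no depth.
- r.close_job(): hands the job in, once; it reports no verdict.
The state is a dict: "time_s": time; "joints": joint angles; "qd": joint speeds; "joint_torque": joint torques, N m; "tcp_pos": TCP position; "eef_rot": TCP orientation; "contact_force": force on the tool from outside, world axes, zero at the start; "moment": the same for the moment, N m; "gripper_width": finger opening in m.
Only numpy, scipy, OpenCV 4.12 (cv2) and the standard library are available. Lean on these libraries where they do the work, as an engineer would, in place of code of your own. Each camera call takes 0.05 s, during which the arm holds its last target.

## Working session

There is one attempt and no reset: what is moved stays moved. The work goes in short steps, Python scripts to look and compute and a tool call to move; the robot and the scene stay as the last step left them, time stands still between calls to the robot, and variables do not carry over. Pictures are saved under pics/ and viewed, and the job is handed in when it is done.

Besides the shell and the picture viewer there is one more tool, called after "Call:" by a JSON object that holds its "method" and its "body", one argument or row to a line. step_arm: Moves the arm, as the interface text tells. Its arguments: {"type":"object","properties":{"increments":{"type":"array","items":{"type":"array"}},"force":{"type":"number"}},"required":["increments"]}

```bash
mkdir -p pics; cat > h.py <<'E'
import numpy as np, cv2
from plant import r
def cap(name,fn):
    st=r.get_state(); c=r.capture(name)
    cv2.imwrite('pics/'+fn,c['color'][:,:,::-1]); return c,st
E
python3 - <<'E'
from h import *
s=r.get_state();print(s, r.grip_depth)
for n in ['scene','top','wrist']:
    c,_=cap(n,n+'0.png'); print(n,{k:v for k,v in c.items() if k!='color'})
E
```

```text
{'time_s': 0.0, 'joints': array([ 8.32563971e+01,  2.05927527e+01,  6.34026600e-01, -2.13095697e-02,
       -7.01366526e+01, -1.65085128e+01]), 'qd': array([0.0113236 , 0.01166357, 0.09278135, 0.00880328, 0.0147366 ,
       0.00186484]), 'joint_torque': array([-8.62390061e-04, -5.82715416e+01,  2.93058211e+01,  6.99693024e+00,
        6.91286419e-03, -1.59348410e-04]), 'tcp_pos': array([0.26628128, 0.61971764, 0.22560601]), 'eef_rot': array([ 1.79902860e+02, -7.89892885e-03, -2.32593662e+01]), 'contact_force': array([ 0.32485561, -0.14062233, -0.63807629]), 'moment': array([-0.00070235,  0.00102133, -0.00736908]), 'gripper_width': 0.08764262984202062} 0.0188
scene {'intrinsics': array([[404.44617019,   0.        , 274.17359764],
       [  0.        , 404.44617019, 207.78712211],
       [  0.        ,   0.        ,   1.        ]]), 'k1': -0.08058510810335646, 'rvec': array([ 1.47301154,  1.89663073, -0.92295201]), 'tvec': array([ 0.11046529, -0.22233212,  1.50387554])}
top {'intrinsics': array([[382.07762736,   0.        , 281.09435326],
       [  0.        , 382.07762736, 208.10885633],
       [  0.        ,   0.        ,   1.        ]]), 'k1': 0.0376693563353837, 'rvec': array([ 2.07187633, -2.16178526,  0.22914059]), 'tvec': array([0.02190637, 0.57929536, 1.11748137])}
wrist {'intrinsics': array([[289.47981243,   0.        , 282.83528296],
       [  0.        , 289.47981243, 208.98374424],
       [  0.        ,   0.        ,   1.        ]]), 'k1': -0.044633509038243084, 'T_tool_cam': array([[ 1.66777253e-03, -9.60876037e-01, -2.76973753e-01,
         7.47159554e-02],
       [ 9.99998592e-01,  1.65397420e-03,  2.83442043e-04,
        -6.96207335e-04],
       [ 1.85754774e-04, -2.76973836e-01,  9.60877443e-01,
        -1.57030563e-01],
       [ 0.00000000e+00,  0.00000000e+00,  0.00000000e+00,
         1.00000000e+00]])}
```

View pics/scene0.png

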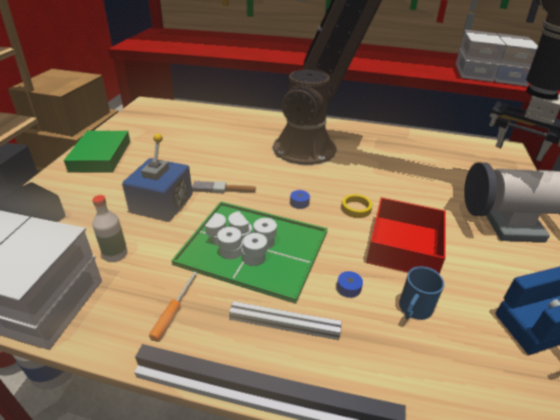

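View pics/top0.png

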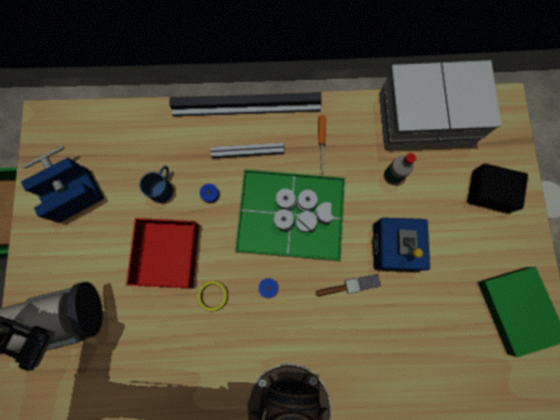

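View pics/wrist0.png

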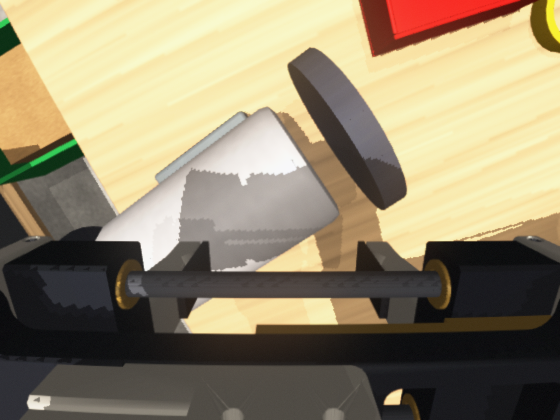

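The scene view shows a green tray at about (252,248), with the pieces at (215,228), (239,222), (265,228), (229,240) and (255,246). It also shows two blue look-alikes, at (300,198) and (349,284), a red bin at (408,237) and the blower at (158,188). In the top view the pieces are at about (286,199), (308,199), (284,220), (306,222) and (326,212). Next I'll zoom in on the tray.

```bash
python3 - <<'E'
import cv2,numpy as np
a=cv2.imread('pics/top0.png')[165:265,232:352]; b=cv2.imread('pics/scene0.png')[195:300,170:335]
a=cv2.resize(a,(480,400),interpolation=cv2.INTER_CUBIC);b=cv2.resize(b,(629,400),interpolation=cv2.INTER_CUBIC)
cv2.imwrite('pics/c0a.png',a);cv2.imwrite('pics/c0b.png',b)
E
```

```text
(no output)
```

View pics/c0a.png

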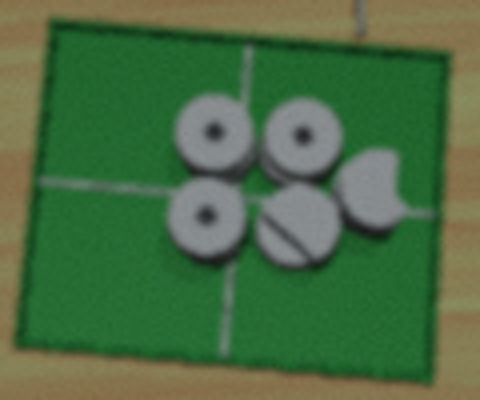

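View pics/c0b.png

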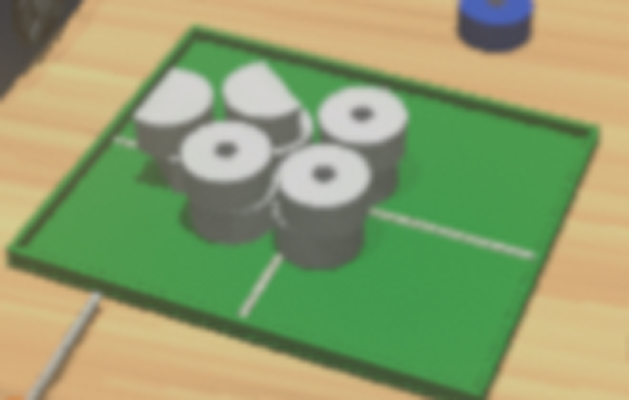

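```bash
cat >> h.py <<'E'
from scipy.spatial.transform import Rotation as Rn
def cam_pose(c,st):
    if 'rvec' in c:
        R=cv2.Rodrigues(c['rvec'])[0]; t=np.asarray(c['tvec']).ravel()
        return R.T,-R.T@t
    Rt=Rn.from_euler('xyz',st['eef_rot'],degrees=True).as_matrix(); T=c['T_tool_cam']
    return Rt@T[:3,:3], Rt@T[:3,3]+st['tcp_pos']
def dirs(c,px):
    px=np.atleast_2d(np.asarray(px,float)); K=c['intrinsics']
    d=(px-[K[0,2],K[1,2]])/[K[0,0],K[1,1]]; u=d.copy()
    for _ in range(30): u=d/(1+c['k1']*(u**2).sum(1,keepdims=True))
    return np.c_[u,np.ones(len(u))]
def toplane(c,st,px,z):
    R,o=cam_pose(c,st); d=dirs(c,px)@R.T
    return o+d*((z-o[2])/d[:,2])[:,None]
def proj(c,st,P):
    R,o=cam_pose(c,st); q=(np.atleast_2d(P)-o)@R; u=q[:,:2]/q[:,2:]
    u=u*(1+c['k1']*(u**2).sum(1,keepdims=True)); K=c['intrinsics']
    return u*[K[0,0],K[1,1]]+[K[0,2],K[1,2]]
def tray_mask(c):
    h=cv2.cvtColor(c['color'],cv2.COLOR_RGB2HSV); return h
E
python3 - <<'E'
from h import *
c,st=cap('top','t1.png'); h=cv2.cvtColor(c['color'],cv2.COLOR_RGB2HSV)
def big(m,roi):
    M=np.zeros_like(m); x0,y0,x1,y1=roi; M[y0:y1,x0:x1]=m[y0:y1,x0:x1]
    cs,_=cv2.findContours(M,cv2.RETR_EXTERNAL,cv2.CHAIN_APPROX_NONE); return max(cs,key=cv2.contourArea)
def rect(name,m,roi,z):
    k=big(m,roi); P=toplane(c,st,k[:,0,:],z)[:,:2]
    (cx,cy),(w,hh),a=cv2.minAreaRect((P*1000).astype(np.float32)); print(name,round(cx),round(cy),round(w),round(hh),round(a,1))
g=cv2.inRange(h,(45,80,30),(75,255,255)); rect('tray',g,(225,155,355,270),0.018)
rd=cv2.inRange(h,(0,120,60),(8,255,255))|cv2.inRange(h,(170,120,60),(180,255,255)); rect('bin',rd,(110,200,215,300),0.075)
bl=cv2.inRange(h,(100,80,20),(130,255,255)); rect('blower',bl,(360,205,445,285),0.11)
ye=cv2.inRange(h,(20,150,90),(33,255,255)); k=big(ye,(405,240,435,265)); m=k[:,0].mean(0); print('tip',m,toplane(c,st,m,0.2))
# tray cross arms
print(toplane(c,st,[[294,176],[287,252],[243,211],[341,219],[286,199],[308,199],[284,220],[306,222],[326,212]],0.006).round(3))
c2,st2=cap('scene','s1.png'); h2=cv2.cvtColor(c2['color'],cv2.COLOR_RGB2HSV)
ye=cv2.inRange(h2,(20,150,90),(33,255,255)); k=big(ye,(145,125,170,150)); m2=k[:,0].mean(0)
# triangulate
R1,o1=cam_pose(c,st);R2,o2=cam_pose(c2,st2);d1=(dirs(c,m)@R1.T)[0];d2=(dirs(c2,m2)@R2.T)[0]
s=np.linalg.lstsq(np.c_[d1,-d2],o2-o1,rcond=None)[0];print('tip tri',o1+d1*s[0],o2+d2*s[1])
E
```

```text
tray 570 -34 329 269 82.6
bin 459 358 180 199 84.7
blower 450 -349 141 148 85.9
tip [417.59090909 252.45454545] [[ 0.41618733 -0.35477917  0.2       ]]
[[ 0.697 -0.05   0.006]
 [ 0.449 -0.016  0.006]
 [ 0.587  0.119  0.006]
 [ 0.547 -0.194  0.006]
 [ 0.62  -0.021  0.006]
 [ 0.617 -0.092  0.006]
 [ 0.552 -0.011  0.006]
 [ 0.542 -0.081  0.006]
 [ 0.572 -0.147  0.006]]
tip tri [ 0.41575961 -0.3527276   0.20563334] [ 0.41542113 -0.3518302   0.20528082]
```

```bash
cat >> h.py <<'E'
def plan(p,yaw):
    st=r.get_state(); R=Rn.from_euler('xyz',st['eef_rot'],degrees=True)
    d=R.inv().apply(np.array(p)-st['tcp_pos']); w=(R.inv()*Rn.from_euler('xyz',[180,0,yaw],degrees=True)).as_rotvec()
    print('t',round(st['time_s'],2),'tcp',st['tcp_pos'].round(4),'rot',st['eef_rot'].round(2),'grip',round(st['gripper_width'],4),'F',st['contact_force'].round(1))
    print('shift',d.round(3),'turn',w.round(3))
E
python3 -c "
from h import *
plan([0.50,-0.034,0.27],-7.4)"
```

```text
t 0.25 tcp [0.2664 0.62   0.2261] rot [ 1.7995e+02 -1.0000e-02 -2.3260e+01] grip 0.0878 F [-0.5 -0.3  0.2]
shift [ 0.473  0.509 -0.043] turn [ 0.001  0.    -0.277]
```

Call:
{"method": "step_arm", "body": {
  "increments": [
    [[0.47,0.51,-0.045],[0,0,-0.277],0],
    [[0.47,0.51,-0.045],[0,0,-0.277],0],
    [[0.47,0.51,-0.045],[0,0,-0.277],0],
    [[0.47,0.51,-0.045],[0,0,-0.277],0],
    [[0.47,0.51,-0.045],[0,0,-0.277],0],
    [[0.47,0.51,-0.045],[0,0,-0.277],0],
    [[0.47,0.51,-0.045],[0,0,-0.277],0],
    [[0.47,0.51,-0.045],[0,0,-0.277],0],
    [[0.47,0.51,-0.045],[0,0,-0.277],0],
    [[0.47,0.51,-0.045],[0,0,-0.277],0]
  ]
}}

```text
time_s: 1.25
tcp_pos: [0.4324, 0.1477, 0.2595]
eef_rot: [-180.0, -0.0, -7.3]
contact_force: [1.6, -0.6, 0.2]
gripper_width: 0.0874
```

```bash
python3 -c "
from h import *
plan([0.50,-0.034,0.27],-7.4)"
```

```text
t 1.25 tcp [0.4324 0.1477 0.2595] rot [-1.7995e+02 -4.0000e-02 -7.3500e+00] grip 0.0874 F [ 1.6 -0.6  0.2]
shift [ 0.09   0.172 -0.011] turn [-0.001 -0.001  0.001]
```

Call:
{"method": "step_arm", "body": {
  "increments": [
    [[0.08,0.15,-0.01],[0,0,0],0],
    [[0.08,0.15,-0.01],[0,0,0],0],
    [[0.08,0.15,-0.01],[0,0,0],0],
    [[0.08,0.15,-0.01],[0,0,0],0],
    [[0.08,0.15,-0.01],[0,0,0],0],
    [[0.08,0.15,-0.01],[0,0,0],0]
  ]
}}

```text
time_s: 1.85
tcp_pos: [0.4922, -0.0099, 0.2687]
eef_rot: [-180.0, 0.0, -7.5]
contact_force: [0.3, 0.7, -0.0]
gripper_width: 0.0876
```

```bash
python3 -c "
from h import *
plan([0.50,-0.034,0.27],-7.4)
cap('wrist','w1.png')"; python3 -c "
import cv2
a=cv2.imread('pics/w1.png')[0:240,100:480];cv2.imwrite('pics/w1c.png',cv2.resize(a,(760,480),interpolation=cv2.INTER_CUBIC))"
```

```text
t 1.85 tcp [ 0.4922 -0.0099  0.2687] rot [-1.80e+02  2.00e-02 -7.48e+00] grip 0.0876 F [ 0.3  0.7 -0. ]
shift [ 0.011  0.023 -0.001] turn [-0.     0.    -0.001]
```

View pics/w1c.png

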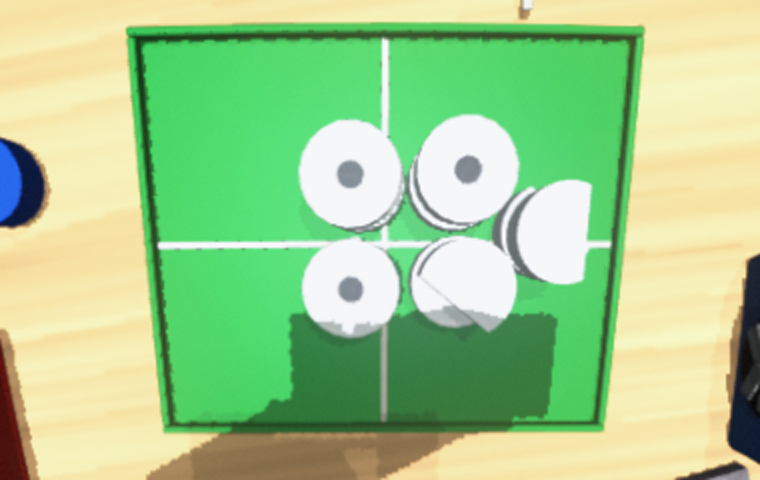

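```bash
cat >> h.py <<'E'
def tri(c1,s1,m1,c2,s2,m2):
    R1,o1=cam_pose(c1,s1);R2,o2=cam_pose(c2,s2);d1=(dirs(c1,m1)@R1.T)[0];d2=(dirs(c2,m2)@R2.T)[0]
    s=np.linalg.lstsq(np.c_[d1,-d2],o2-o1,rcond=None)[0];a,b=o1+d1*s[0],o2+d2*s[1];return (a+b)/2,np.linalg.norm(a-b)
def spots(c,lo=8,hi=400):
    """dark spots surrounded by light grey: list of centroids"""
    g=c['color'].astype(int); sat=g.max(2)-g.min(2); v=g.max(2)
    lt=((sat<40)&(v>120)).astype(np.uint8)*255
    cs,hy=cv2.findContours(lt,cv2.RETR_CCOMP,cv2.CHAIN_APPROX_NONE); out=[]
    for k,hh in zip(cs,hy[0]):
        if hh[3]>=0 and lo<cv2.contourArea(k)<hi:
            m=cv2.moments(k); out.append((m['m10']/m['m00'],m['m01']/m['m00'],cv2.contourArea(k)))
    return out
E
python3 - <<'E'
from h import *
cw,sw=cap('wrist','w2.png'); ct,stt=cap('top','t2.png'); cs,ss=cap('scene','s2.png')
for n,c in (('w',cw),('t',ct),('s',cs)): print(n,[tuple(round(q,1) for q in p) for p in spots(c,3)])
E
```

```text
w [(352.0, 104.5, 4.0)]
t [(549.5, 219.0, 4.0), (547.2, 145.3, 11.5), (547.0, 133.5, 4.0), (550.4, 131.6, 9.0), (542.5, 124.0, 4.0), (74.7, 96.7, 5.5), (71.0, 89.9, 12.0)]
s [(337.0, 325.0, 6.0), (254.5, 240.3, 10.0), (228.8, 233.6, 8.5), (253.6, 230.2, 17.5), (243.3, 228.4, 65.0), (264.2, 224.4, 8.5)]
```

```bash
python3 - <<'E'
import cv2
a=cv2.imread('pics/s2.png')[200:275,190:290];cv2.imwrite('pics/s2c.png',cv2.resize(a,(800,600),interpolation=cv2.INTER_CUBIC))
a=cv2.imread('pics/w2.png')[40:180,230:410];cv2.imwrite('pics/w2c.png',cv2.resize(a,(760,590),interpolation=cv2.INTER_CUBIC))
E
```

```text
(no output)
```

View pics/s2c.png

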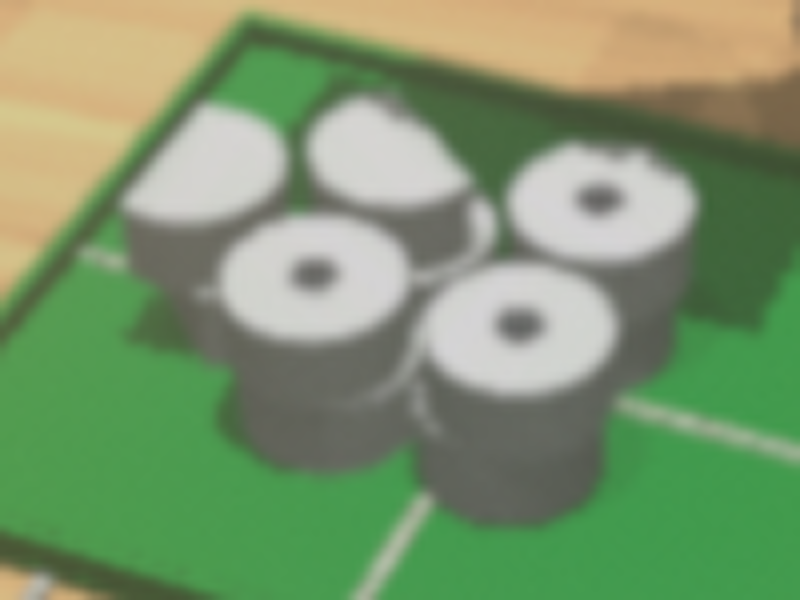

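View pics/w2c.png

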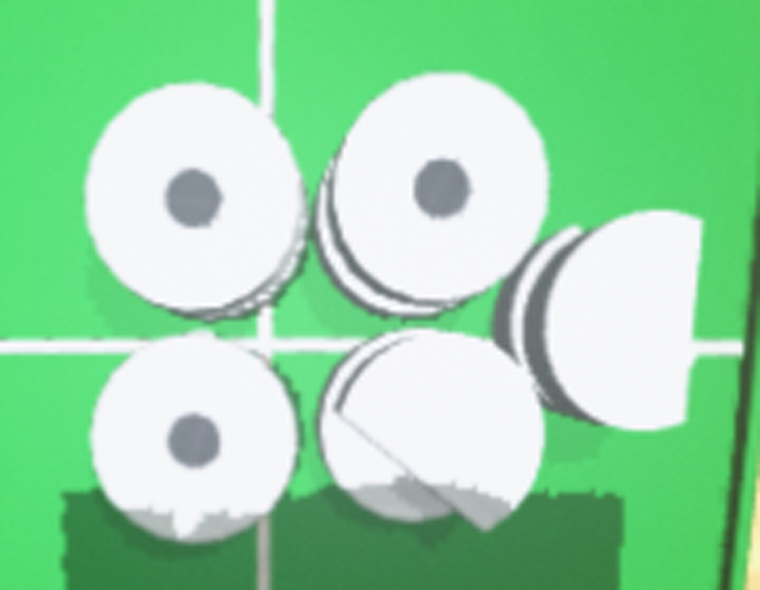

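```bash
cat >> h.py <<'E'
TC=np.array([0.570,-0.034]); TY=np.radians(-7.4)
def to_tray(P): 
    d=np.asarray(P)[:2]-TC; c,s=np.cos(TY),np.sin(TY); return np.array([c*d[0]+s*d[1],-s*d[0]+c*d[1]])
def from_tray(q):
    c,s=np.cos(TY),np.sin(TY); return TC+[c*q[0]-s*q[1],s*q[0]+c*q[1]]
def pieces(c,st,z,rows=240,vmin=235,x0=0,x1=560):
    g=c['color'].astype(int); sat=g.max(2)-g.min(2); v=g.min(2)
    m=((sat<40)&(v>vmin)).astype(np.uint8)*255; m[rows:]=0; m[:,:x0]=0; m[:,x1:]=0
    cs,_=cv2.findContours(m,cv2.RETR_EXTERNAL,cv2.CHAIN_APPROX_NONE)
    for k in cs:
        if cv2.contourArea(k)<300: continue
        P=(toplane(c,st,k[:,0,:],z)[:,:2]*1000).astype(np.float32)
        (cx,cy),R=cv2.minEnclosingCircle(P); rr=cv2.minAreaRect(P); px=k[:,0].mean(0)
        print('px',px.round(0),'area',round(cv2.contourArea(P)),'circ',round(cx,1),round(cy,1),'R',round(R,1),'rect',np.round(rr[0],1),np.round(rr[1],1),round(rr[2],1),'tray',(to_tray([cx/1000,cy/1000])*1000).round(0))
def wspots(c,st,z,rows=300,lo=40,hi=800,vmin=200):
    g=c['color'].astype(int); m=((g.min(2)>vmin)).astype(np.uint8)*255
    cs,hy=cv2.findContours(m,cv2.RETR_CCOMP,cv2.CHAIN_APPROX_NONE)
    for k,hh in zip(cs,hy[0]):
        if hh[3]>=0 and lo<cv2.contourArea(k)<hi and k[:,0,1].max()<rows:
            (u,v),(a,b),_=cv2.fitEllipse(k)
            if min(a,b)/max(a,b)<.75: continue
            P=toplane(c,st,[[u,v]],z)[0]; print('spot px',round(u),round(v),'d',round(a,1),round(b,1),'world',P.round(4),'tray',(to_tray(P)*1000).round(0))
E
python3 - <<'E'
from h import *
c,st=cap('wrist','w3.png')
for z in (0.066,): pieces(c,st,z); wspots(c,st,z)
E
```

```text
px [333. 134.] area 1806 circ 540.2 -75.7 R 31.9 rect [546.2 -81.2] [63.6 40.7] 47.4 tray [-24. -45.]
px [256. 130.] area 2400 circ 577.2 24.3 R 79.8 rect [552.   25.8] [159.4  60.1] 86.5 tray [-0. 59.]
px [383. 117.] area 1912 circ 563.0 -138.5 R 29.3 rect [ 562.  -135.1] [58.  49.6] 17.9 tray [   7. -105.]
px [335.  84.] area 2494 circ 605.3 -82.9 R 28.8 rect [605.5 -82.9] [56.9 56.9] 62.9 tray [ 41. -44.]
px [283.  69.] area 2552 circ 632.1 -22.4 R 50.6 rect [624.7 -28.5] [57.  95.5] 44.3 tray [60. 20.]
spot px 276 144 d 13.9 14.2 world [ 0.5463 -0.0066  0.066 ] tray [-27.  24.]
spot px 335 84 d 14.4 15.4 world [ 0.6055 -0.0833  0.066 ] tray [ 42. -44.]
spot px 276 87 d 14.4 15.0 world [ 0.6115 -0.0151  0.066 ] tray [39. 24.]
```

```bash
python3 - <<'E'
from h import *
print(r.get_state()['joints'].round(1))
plan([0.563,-0.136,0.14],82.6)
E
```

```text
[ 21.9   1.5 -17.8  -0.  -70.7  60.8]
t 2.1 tcp [ 0.4922 -0.0085  0.269 ] rot [-1.7999e+02 -1.0000e-02 -7.2900e+00] grip 0.0879 F [-0.1  0.1 -0.7]
shift [0.086 0.117 0.129] turn [ 0.    -0.    -1.569]
```

Call:
{"method": "step_arm", "body": {
  "increments": [
    [[0.086,0.117,0.1],[0,0,1.57],0],
    [[0.086,0.117,0.1],[0,0,1.57],0],
    [[0.086,0.117,0.1],[0,0,1.57],0],
    [[0.086,0.117,0.1],[0,0,1.57],0],
    [[0.086,0.117,0.1],[0,0,1.57],0],
    [[0.086,0.117,0.1],[0,0,1.57],0],
    [[0.086,0.117,0.1],[0,0,1.57],0],
    [[0.086,0.117,0.1],[0,0,1.57],0],
    [[0.086,0.117,0.1],[0,0,1.57],0],
    [[0.086,0.117,0.1],[0,0,1.57],0]
  ]
}}

```text
time_s: 3.1
tcp_pos: [0.5628, -0.1356, 0.169]
eef_rot: [-180.0, 0.0, -93.6]
contact_force: [0.3, -0.2, -0.3]
gripper_width: 0.0874
```

```bash
python3 - <<'E'
from h import *
plan([0.563,-0.136,0.04],-97.4)
E
```

```text
t 3.1 tcp [ 0.5628 -0.1356  0.169 ] rot [-180.      0.    -93.59] grip 0.0874 F [ 0.3 -0.2 -0.3]
shift [ 0.    -0.     0.129] turn [-0.     0.     0.066]
```

Call:
{"method": "step_arm", "body": {
  "increments": [
    [[0,0,0.03],[0,0,0.066],0],
    [[0,0,0.06],[0,0,0.066],0],
    [[0,0,0.09],[0,0,0.066],0],
    [[0,0,0.115],[0,0,0.066],0],
    [[0,0,0.129],[0,0,0.066],0],
    [[0,0,0.129],[0,0,0.066],0],
    [[0,0,0.129],[0,0,0.066],1],
    [[0,0,0.129],[0,0,0.066],1],
    [[0,0,0.129],[0,0,0.066],1],
    [[0,0,0.129],[0,0,0.066],1]
  ],
  "force": 30
}}

```text
time_s: 4.1
tcp_pos: [0.5631, -0.1365, 0.0408]
eef_rot: [-179.9, 0.0, -97.1]
contact_force: [0.0, -0.2, -0.4]
gripper_width: 0.0613
```

Call:
{"method": "step_arm", "body": {
  "increments": [
    [[0,0,-0.04],[0,0,0],1],
    [[0,0,-0.08],[0,0,0],1],
    [[0,0,-0.12],[0,0,0],1],
    [[0,0,-0.12],[0,0,0],1]
  ]
}}

```text
time_s: 4.5
tcp_pos: [0.566, -0.1369, 0.1664]
eef_rot: [-179.4, 0.0, -97.1]
contact_force: [-0.3, -0.1, -1.7]
gripper_width: 0.059
```

```bash
python3 - <<'E'
from h import *
plan([0.459,0.318,0.16],-97.4)
E
```

```text
t 4.5 tcp [ 0.566  -0.1369  0.1664] rot [-1.7941e+02  4.0000e-02 -9.7060e+01] grip 0.059 F [-0.3 -0.1 -1.7]
shift [-0.438  0.162  0.005] turn [-0.01   0.001  0.006]
```

Call:
{"method": "step_arm", "body": {
  "increments": [
    [[-0.438,0.16,0],[0,0,0],1],
    [[-0.438,0.16,0],[0,0,0],1],
    [[-0.438,0.16,0],[0,0,0],1],
    [[-0.438,0.16,0],[0,0,0],1],
    [[-0.438,0.16,0],[0,0,0],1],
    [[-0.438,0.16,0],[0,0,0],1],
    [[-0.438,0.16,0],[0,0,0],1],
    [[-0.438,0.16,0],[0,0,0],1],
    [[-0.438,0.16,0],[0,0,0],1],
    [[-0.438,0.16,0],[0,0,0],1]
  ]
}}

```text
time_s: 5.5
tcp_pos: [0.457, 0.3218, 0.1598]
eef_rot: [-180.0, 0.1, -96.9]
contact_force: [-0.6, 0.3, -2.3]
gripper_width: 0.0594
```

```bash
python3 - <<'E'
from h import *
plan([0.459,0.318,0.065],-97.4)
E
```

```text
t 5.5 tcp [0.457  0.3218 0.1598] rot [-1.7998e+02  6.0000e-02 -9.6940e+01] grip 0.0594 F [-0.6  0.3 -2.3]
shift [ 0.004 -0.002  0.095] turn [-0.     0.001  0.008]
```

Call:
{"method": "step_arm", "body": {
  "increments": [
    [[0,0,0.05],[0,0,0],1],
    [[0,0,0.095],[0,0,0],1],
    [[0,0,0.095],[0,0,0],1],
    [[0,0,0.095],[0,0,0],0],
    [[0,0,0.095],[0,0,0],0],
    [[0,0,0.095],[0,0,0],0],
    [[0,0,0.05],[0,0,0],0],
    [[0,0,0],[0,0,0],0],
    [[0,0,-0.05],[0,0,0],0],
    [[0,0,-0.1],[0,0,0],0]
  ]
}}

```text
time_s: 6.5
tcp_pos: [0.4582, 0.3176, 0.2645]
eef_rot: [-179.9, 0.2, -97.1]
contact_force: [1.8, 1.8, -0.4]
gripper_width: 0.0876
```

```bash
python3 - <<'E'
from h import *
plan([0.50,-0.034,0.27],-7.4)
c,st=cap('wrist','w4.png')
E
```

```text
t 6.5 tcp [0.4582 0.3176 0.2645] rot [-179.88    0.18  -97.11] grip 0.0876 F [ 1.8  1.8 -0.4]
shift [ 0.344 -0.085 -0.006] turn [-4.000e-03  1.000e-03 -1.566e+00]
```

View pics/w4.png

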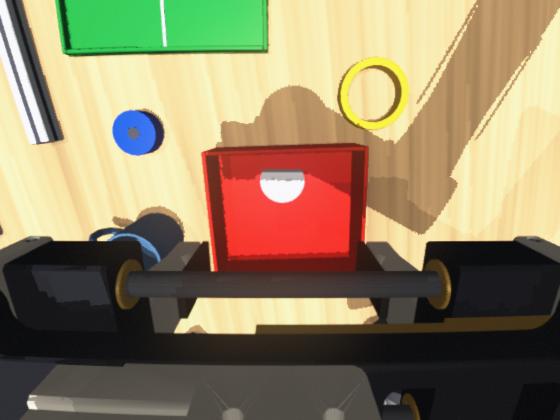

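The wrist view shows the first offcut lying in the bin at (283,184), with the blue look-alike at (137,132) untouched. Next is the tray.

Call:
{"method": "step_arm", "body": {
  "increments": [
    [[0.26,-0.14,-0.035],[0,0,0],0],
    [[0.26,-0.14,-0.035],[0,0,0],0],
    [[0.26,-0.14,-0.035],[0,0,0],0],
    [[0.26,-0.14,-0.035],[0,0,0],0],
    [[0.26,-0.14,-0.035],[0,0,0],0],
    [[0.26,-0.14,-0.035],[0,0,0],0],
    [[0.26,-0.14,-0.035],[0,0,0],0],
    [[0.26,-0.14,-0.035],[0,0,0],0]
  ]
}}

```text
time_s: 7.35
tcp_pos: [0.5651, 0.0411, 0.2965]
eef_rot: [-179.9, 0.1, -97.3]
contact_force: [-0.4, 0.8, 0.3]
gripper_width: 0.088
```

```bash
python3 - <<'E'
from h import *
plan([0.565,0.045,0.30],-97.4)
c,st=cap('wrist','w5.png')
wspots(c,st,0.066); pieces(c,st,0.066)
E
python3 -c "
import cv2
a=cv2.imread('pics/w5.png')[0:240,120:440];cv2.imwrite('pics/w5c.png',cv2.resize(a,(800,600),interpolation=cv2.INTER_CUBIC))"
```

```text
t 7.35 tcp [0.5651 0.0411 0.2965] rot [-1.7987e+02  8.0000e-02 -9.7280e+01] grip 0.088 F [-0.4  0.8  0.3]
shift [-0.004  0.001 -0.003] turn [-0.002  0.001  0.002]
spot px 239 89 d 13.5 13.8 world [ 0.6052 -0.0834  0.066 ] tray [ 41. -44.]
px [133. 199.] area 832 circ 774.3 40.6 R 58.6 rect [777.2  40.7] [  8.8 117.2] 1.8 tray [193. 100.]
px [144. 198.] area 898 circ 758.3 41.3 R 59.9 rect [760.8  41.4] [  9.3 119.7] 1.5 tray [177.  99.]
px [ 42. 160.] area 1949 circ 889.4 -25.1 R 110.7 rect [891.1 -25.1] [ 12.  221.3] 0.1 tray [316.  50.]
px [239.  89.] area 2506 circ 605.5 -83.1 R 29.0 rect [605.5 -83.1] [57.  55.5] 81.8 tray [ 42. -44.]
px [292.  79.] area 1213 circ 538.9 -80.9 R 29.4 rect [538.2 -89. ] [34.8 55.7] 85.4 tray [-25. -51.]
px [271.  42.] area 1659 circ 561.5 -135.0 R 33.8 rect [ 556.  -129.5] [64.9 41.4] 51.3 tray [   5. -101.]
```

View pics/w5c.png

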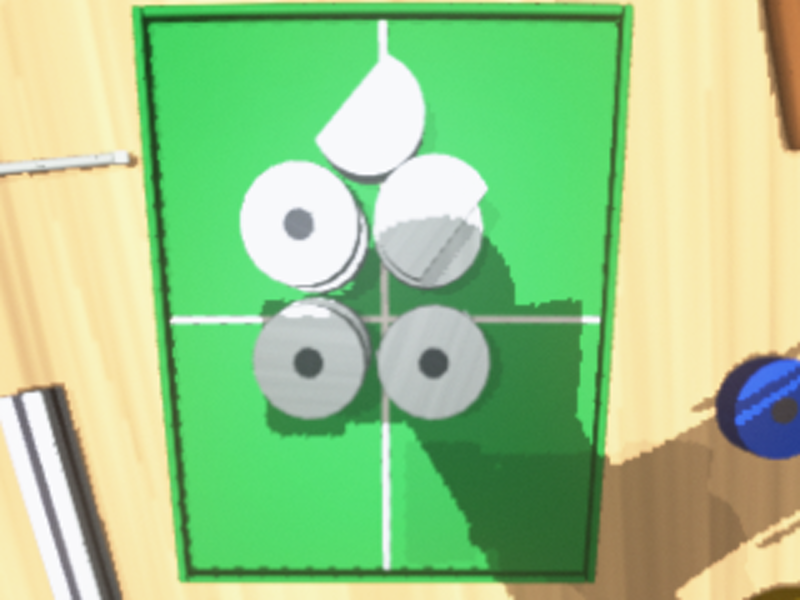

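```bash
python3 - <<'E'
from h import *
plan([0.6053,-0.0833,0.12],-52.3)
E
```

```text
t 7.4 tcp [0.5648 0.0421 0.2962] rot [-1.799e+02  7.000e-02 -9.719e+01] grip 0.0875 F [-0.2  1.   0. ]
shift [ 0.12  -0.056  0.176] turn [-0.002  0.    -0.783]
```

Call:
{"method": "step_arm", "body": {
  "increments": [
    [[0.12,-0.056,0.176],[0,0,-0.785],0],
    [[0.12,-0.056,0.176],[0,0,-0.785],0],
    [[0.12,-0.056,0.176],[0,0,-0.785],0],
    [[0.12,-0.056,0.176],[0,0,-0.785],0],
    [[0.12,-0.056,0.176],[0,0,-0.785],0],
    [[0.12,-0.056,0.176],[0,0,-0.785],0],
    [[0.12,-0.056,0.176],[0,0,-0.785],0]
  ]
}}

```text
time_s: 8.1
tcp_pos: [0.6054, -0.0825, 0.1186]
eef_rot: [180.0, 0.0, -52.0]
contact_force: [0.6, 0.6, 0.8]
gripper_width: 0.0873
```

```bash
python3 - <<'E'
from h import *
plan([0.6053,-0.0833,0.04],-52.3)
E
```

```text
t 8.1 tcp [ 0.6054 -0.0825  0.1186] rot [ 1.7996e+02  2.0000e-02 -5.2040e+01] grip 0.0873 F [0.6 0.6 0.8]
shift [0.001 0.001 0.079] turn [0.001 0.    0.004]
```

Call:
{"method": "step_arm", "body": {
  "increments": [
    [[0,0,0.04],[0,0,0],0],
    [[0,0,0.07],[0,0,0],0],
    [[0,0,0.079],[0,0,0],0],
    [[0,0,0.079],[0,0,0],1],
    [[0,0,0.079],[0,0,0],1],
    [[0,0,0.079],[0,0,0],1],
    [[0,0,0.079],[0,0,0],1],
    [[0,0,0.079],[0,0,0],1],
    [[0,0,0.04],[0,0,0],1],
    [[0,0,-0.01],[0,0,0],1]
  ]
}}

```text
time_s: 9.1
tcp_pos: [0.6033, -0.0836, 0.1275]
eef_rot: [179.7, 0.2, -52.2]
contact_force: [1.7, 0.3, -3.6]
gripper_width: 0.0593
```

```bash
python3 - <<'E'
from h import *
for q in [(70,110),(-70,110),(70,-110),(-70,-110),(70,0),(-70,0)]: print(q,from_tray(np.array(q)/1000).round(4))
p=from_tray([.07,.11])
plan([*p,0.13],-97.4)
E
```

```text
(70, 110) [0.6536 0.0661]
(-70, 110) [0.5148 0.0841]
(70, -110) [ 0.6252 -0.1521]
(-70, -110) [ 0.4864 -0.1341]
(70, 0) [ 0.6394 -0.043 ]
(-70, 0) [ 0.5006 -0.025 ]
t 9.1 tcp [ 0.6033 -0.0836  0.1275] rot [179.72   0.2  -52.17] grip 0.0593 F [ 1.7  0.3 -3.6]
shift [-0.087 -0.131 -0.003] turn [0.006 0.001 0.789]
```

```bash
python3 - <<'E'
from h import *
for q in [(62,105),(-62,105),(62,-105),(-62,-105),(62,0),(-62,0)]: print(q,from_tray(np.array(q)/1000).round(4))
p=from_tray([.062,.105])
plan([*p,0.13],-97.4)
E
```

```text
(62, 105) [0.645  0.0621]
(-62, 105) [0.522  0.0781]
(62, -105) [ 0.618  -0.1461]
(-62, -105) [ 0.495  -0.1301]
(62, 0) [ 0.6315 -0.042 ]
(-62, 0) [ 0.5085 -0.026 ]
t 9.1 tcp [ 0.6033 -0.0836  0.1275] rot [179.72   0.2  -52.17] grip 0.0593 F [ 1.7  0.3 -3.6]
shift [-0.09  -0.122 -0.003] turn [0.006 0.001 0.789]
```

Call:
{"method": "step_arm", "body": {
  "increments": [
    [[-0.09,-0.122,0],[0,0,0.789],1],
    [[-0.09,-0.122,0],[0,0,0.789],1],
    [[-0.09,-0.122,0],[0,0,0.789],1],
    [[-0.09,-0.122,0],[0,0,0.789],1],
    [[-0.09,-0.122,0],[0,0,0.789],1],
    [[-0.09,-0.122,0],[0,0,0.789],1],
    [[-0.09,-0.122,0],[0,0,0.789],1]
  ]
}}

```text
time_s: 9.8
tcp_pos: [0.6463, 0.0627, 0.1288]
eef_rot: [180.0, 0.0, -97.4]
contact_force: [-0.1, -0.5, -3.6]
gripper_width: 0.0596
```

```bash
python3 - <<'E'
from h import *
p=from_tray([.062,.105])
plan([*p,0.0105],-97.4)
E
```

```text
t 9.8 tcp [0.6463 0.0627 0.1288] rot [ 1.7997e+02  1.0000e-02 -9.7360e+01] grip 0.0596 F [-0.1 -0.5 -3.6]
shift [0.001 0.001 0.118] turn [0.001 0.    0.001]
```

Call:
{"method": "step_arm", "body": {
  "increments": [
    [[0,0,0.05],[0,0,0],1],
    [[0,0,0.09],[0,0,0],1],
    [[0,0,0.11],[0,0,0],1],
    [[0,0,0.117],[0,0,0],1],
    [[0,0,0.117],[0,0,0],1]
  ]
}}

```text
time_s: 10.3
tcp_pos: [0.6459, 0.0621, 0.0122]
eef_rot: [179.9, -0.0, -97.3]
contact_force: [0.6, 0.4, -1.8]
gripper_width: 0.0595
```

Call:
{"method": "step_arm", "body": {
  "increments": [
    [[0,0,0],[0,0,0],0.2],
    [[0,0,0],[0,0,0],0.2],
    [[0,0,0],[0,0,0],0.2],
    [[0,0,-0.02],[0,0,0],0.2],
    [[0,0,-0.05],[0,0,0],0.2],
    [[0,0,-0.1],[0,0,0],0],
    [[0,0,-0.15],[0,0,0],0],
    [[0,0,-0.2],[0,0,0],0]
  ]
}}

```text
time_s: 11.1
tcp_pos: [0.6465, 0.0623, 0.2145]
eef_rot: [-180.0, 0.0, -97.3]
contact_force: [1.9, 1.4, -0.2]
gripper_width: 0.0858
```

```bash
python3 - <<'E'
from h import *
plan([0.565,0.045,0.30],-97.4)
E
```

```text
t 11.1 tcp [0.6465 0.0623 0.2145] rot [-1.7995e+02  1.0000e-02 -9.7320e+01] grip 0.0858 F [ 1.9  1.4 -0.2]
shift [ 0.028  0.079 -0.086] turn [-0.001  0.     0.001]
```

Call:
{"method": "step_arm", "body": {
  "increments": [
    [[0.028,0.079,-0.085],[0,0,0],0],
    [[0.028,0.079,-0.085],[0,0,0],0],
    [[0.028,0.079,-0.085],[0,0,0],0],
    [[0.028,0.079,-0.085],[0,0,0],0]
  ]
}}

```text
time_s: 11.5
tcp_pos: [0.5645, 0.0447, 0.301]
eef_rot: [-179.6, 0.2, -97.3]
contact_force: [1.2, -0.6, 0.3]
gripper_width: 0.0875
```

```bash
cat > look.py <<'E'
import sys
from h import *
n=sys.argv[1]
plan([0.565,0.045,0.30],-97.4)
c,st=cap('wrist',n+'.png')
for z in (0.066,0.036): print(z); wspots(c,st,z,vmin=int(sys.argv[2]) if len(sys.argv)>2 else 150); pieces(c,st,z,x0=170,x1=385)
a=c['color'][0:240,120:440,::-1]; cv2.imwrite('pics/'+n+'c.png',cv2.resize(a,(800,600),interpolation=cv2.INTER_CUBIC))
E
python3 look.py w6
```

```text
t 11.5 tcp [0.5645 0.0447 0.301 ] rot [-179.64    0.19  -97.3 ] grip 0.0875 F [ 1.2 -0.6  0.3]
shift [-0.    -0.     0.001] turn [-0.006  0.003  0.002]
0.066
spot px 231 196 d 9.5 9.9 world [0.6399 0.0565 0.066 ] tray [58. 99.]
spot px 243 142 d 13.2 13.6 world [ 0.6115 -0.0149  0.066 ] tray [39. 24.]
spot px 244 91 d 10.8 11.8 world [ 0.5997 -0.0771  0.066 ] tray [ 35. -39.]
spot px 293 142 d 13.2 13.6 world [ 0.5464 -0.0065  0.066 ] tray [-27.  24.]
px [231. 196.] area 2085 circ 639.9 56.4 R 26.6 rect [639.7  56.9] [51.6 51.9] 79.0 tray [58. 99.]
px [244.  91.] area 2147 circ 599.7 -77.0 R 26.9 rect [599.8 -76.7] [52.9 52.3] 81.9 tray [ 35. -39.]
px [281.  58.] area 2952 circ 540.6 -115.9 R 52.4 rect [ 553.4 -108.3] [ 58.4 103.1] 27.5 tray [-19. -85.]
0.036
spot px 231 196 d 9.5 9.9 world [0.6465 0.063  0.036 ] tray [ 63. 106.]
spot px 243 142 d 13.2 13.6 world [ 0.6159 -0.0139  0.036 ] tray [43. 26.]
spot px 244 91 d 10.8 11.8 world [ 0.6032 -0.0808  0.036 ] tray [ 39. -42.]
spot px 293 142 d 13.2 13.6 world [ 0.5458 -0.0047  0.036 ] tray [-28.  26.]
px [231. 196.] area 2416 circ 646.4 63.0 R 28.7 rect [646.2  63.5] [55.5 55.8] 79.0 tray [ 63. 106.]
px [244.  91.] area 2489 circ 603.2 -80.6 R 28.9 rect [603.2 -80.3] [56.9 56.3] 81.9 tray [ 39. -42.]
px [281.  58.] area 3421 circ 539.6 -122.5 R 56.4 rect [ 553.3 -114.3] [ 62.9 111. ] 27.5 tray [-19. -92.]
```

View pics/w6c.png

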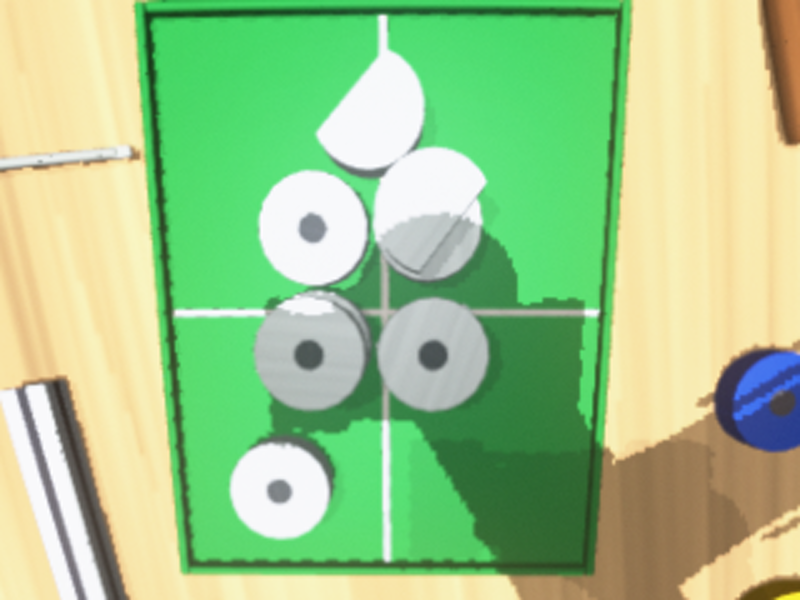

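```bash
python3 - <<'E'
from h import *
st=r.get_state(); c=r.capture('wrist')
P=toplane(c,st,[[292.8,81.6],[314.8,72.8],[288,110]],0.066);print(P.round(4))
n=np.array([-.752,.661]); G=P[0][:2]-0.009*n; print(G)
plan([*G,0.12],-131.3)
E
```

```text
[[ 0.537  -0.0799  0.066 ]
 [ 0.5086 -0.0868  0.066 ]
 [ 0.5471 -0.0469  0.066 ]]
[ 0.54375262 -0.08589784]
t 11.6 tcp [0.5647 0.045  0.297 ] rot [-1.7995e+02  5.0000e-02 -9.7320e+01] grip 0.0877 F [ 0.2  0.4 -0.3]
shift [0.133 0.004 0.177] turn [-0.001  0.001  0.593]
```

Call:
{"method": "step_arm", "body": {
  "increments": [
    [[0.133,0.004,0.175],[0,0,0.6],0],
    [[0.133,0.004,0.175],[0,0,0.6],0],
    [[0.133,0.004,0.175],[0,0,0.6],0],
    [[0.133,0.004,0.175],[0,0,0.6],0],
    [[0.133,0.004,0.175],[0,0,0.6],0],
    [[0.133,0.004,0.175],[0,0,0.6],0]
  ]
}}

```text
time_s: 12.2
tcp_pos: [0.5409, -0.0884, 0.1169]
eef_rot: [179.7, -0.4, -131.9]
contact_force: [0.5, 0.4, -0.6]
gripper_width: 0.0878
```

```bash
python3 - <<'E'
from h import *
plan([0.5437,-0.0859,0.0415],-131.8)
E
```

```text
t 12.2 tcp [ 0.5409 -0.0884  0.1169] rot [ 179.65   -0.4  -131.86] grip 0.0878 F [ 0.5  0.4 -0.6]
shift [-0.004 -0.001  0.075] turn [ 0.006 -0.007 -0.001]
```

Call:
{"method": "step_arm", "body": {
  "increments": [
    [[0,0,0.04],[0,0,0],0],
    [[0,0,0.06],[0,0,0],0],
    [[0,0,0.06],[0,0,0],0]
  ]
}}

```text
time_s: 12.5
tcp_pos: [0.5422, -0.0864, 0.0589]
eef_rot: [179.8, -0.3, -131.7]
contact_force: [-0.2, -0.0, 1.1]
gripper_width: 0.0879
```

```bash
python3 - <<'E'
from h import *
plan([0.5437,-0.0859,0.0415],-131.8)
E
```

```text
t 12.5 tcp [ 0.5422 -0.0864  0.0589] rot [ 179.78   -0.26 -131.69] grip 0.0879 F [-0.2 -0.   1.1]
shift [-0.001 -0.001  0.017] turn [ 0.004 -0.004  0.002]
```

Call:
{"method": "step_arm", "body": {
  "increments": [
    [[0,0,0.01],[0,0,0],0],
    [[0,0,0.017],[0,0,0],0],
    [[0,0,0.017],[0,0,0],1],
    [[0,0,0.017],[0,0,0],1],
    [[0,0,0.017],[0,0,0],1],
    [[0,0,0.017],[0,0,0],1],
    [[0,0,0.017],[0,0,0],1],
    [[0,0,0.017],[0,0,0],1],
    [[0,0,0],[0,0,0],1],
    [[0,0,-0.04],[0,0,0],1]
  ]
}}

```text
time_s: 13.5
tcp_pos: [0.5409, -0.0868, 0.0993]
eef_rot: [179.7, -0.3, -131.8]
contact_force: [1.1, -0.6, -1.4]
gripper_width: 0.0419
```

Call:
{"method": "step_arm", "body": {
  "increments": [
    [[0,0,-0.05],[0,0,0],1],
    [[0,0,-0.08],[0,0,0],1],
    [[0,0,-0.08],[0,0,0],1]
  ]
}}

```text
time_s: 13.8
tcp_pos: [0.5463, -0.0865, 0.1869]
eef_rot: [-179.7, 0.3, -131.7]
contact_force: [1.4, -0.2, -0.9]
gripper_width: 0.0417
```

```bash
python3 - <<'E'
from h import *
plan([0.459,0.398,0.17],-97.4)
cap('wrist','w7.png')
E
```

```text
t 13.8 tcp [ 0.5463 -0.0865  0.1869] rot [-179.66    0.34 -131.68] grip 0.0417 F [ 1.4 -0.2 -0.9]
shift [-0.304  0.387  0.016] turn [-0.008  0.004 -0.598]
```

View pics/w7.png

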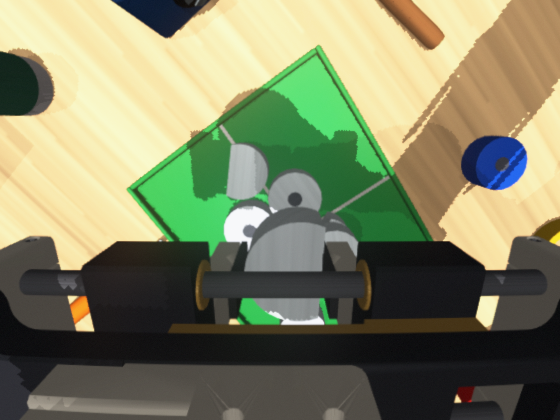

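The D piece is in the jaws at (290,270), 42 mm wide. Beneath it was a disc with a spot, at (294,197).

Call:
{"method": "step_arm", "body": {
  "increments": [
    [[-0.304,0.385,0.015],[0,0,-0.6],1],
    [[-0.304,0.385,0.015],[0,0,-0.6],1],
    [[-0.304,0.385,0.015],[0,0,-0.6],1],
    [[-0.304,0.385,0.015],[0,0,-0.6],1],
    [[-0.304,0.385,0.015],[0,0,-0.6],1],
    [[-0.304,0.385,0.015],[0,0,-0.6],1],
    [[-0.304,0.385,0.015],[0,0,-0.6],1],
    [[-0.304,0.385,0.015],[0,0,-0.6],1],
    [[-0.304,0.385,0.015],[0,0,-0.6],1],
    [[-0.304,0.385,0.015],[0,0,-0.6],1]
  ]
}}

```text
time_s: 14.85
tcp_pos: [0.457, 0.3983, 0.1648]
eef_rot: [179.9, -0.1, -97.3]
contact_force: [1.4, -0.8, -1.2]
gripper_width: 0.0419
```

```bash
python3 - <<'E'
from h import *
plan([0.459,0.395,0.065],-97.4)
E
```

```text
t 14.85 tcp [0.457  0.3983 0.1648] rot [ 1.7991e+02 -1.4000e-01 -9.7290e+01] grip 0.0419 F [ 1.4 -0.8 -1.2]
shift [ 0.003 -0.003  0.1  ] turn [ 0.002 -0.002  0.002]
```

Call:
{"method": "step_arm", "body": {
  "increments": [
    [[0,0,0.05],[0,0,0],1],
    [[0,0,0.1],[0,0,0],1],
    [[0,0,0.1],[0,0,0],1],
    [[0,0,0.1],[0,0,0],0],
    [[0,0,0.1],[0,0,0],0],
    [[0,0,0.1],[0,0,0],0],
    [[0,0,0.05],[0,0,0],0],
    [[0,0,0],[0,0,0],0],
    [[0,0,-0.05],[0,0,0],0],
    [[0,0,-0.1],[0,0,0],0]
  ]
}}

```text
time_s: 15.85
tcp_pos: [0.4588, 0.3961, 0.2719]
eef_rot: [-179.9, 0.2, -97.4]
contact_force: [0.6, 1.1, 0.1]
gripper_width: 0.0868
```

Call:
{"method": "step_arm", "body": {
  "increments": [
    [[0.334,-0.152,-0.035],[0,0,0],0],
    [[0.334,-0.152,-0.035],[0,0,0],0],
    [[0.334,-0.152,-0.035],[0,0,0],0],
    [[0.334,-0.152,-0.035],[0,0,0],0],
    [[0.334,-0.152,-0.035],[0,0,0],0],
    [[0.334,-0.152,-0.035],[0,0,0],0],
    [[0.334,-0.152,-0.035],[0,0,0],0],
    [[0.334,-0.152,-0.035],[0,0,0],0],
    [[0.334,-0.152,-0.035],[0,0,0],0],
    [[0.334,-0.152,-0.035],[0,0,0],0]
  ]
}}

```text
time_s: 16.85
tcp_pos: [0.5668, 0.0452, 0.3038]
eef_rot: [-179.9, 0.1, -97.4]
contact_force: [-0.4, 0.1, 0.2]
gripper_width: 0.0879
```

```bash
python3 look.py w8
```

```text
t 16.85 tcp [0.5668 0.0452 0.3038] rot [-1.7985e+02  9.0000e-02 -9.7430e+01] grip 0.0879 F [-0.4  0.1  0.2]
shift [0.    0.002 0.004] turn [-0.003  0.002 -0.001]
0.066
spot px 233 196 d 8.8 9.8 world [0.6399 0.0565 0.066 ] tray [58. 99.]
spot px 244 141 d 13.0 13.6 world [ 0.6114 -0.0149  0.066 ] tray [39. 24.]
spot px 245 91 d 10.8 11.4 world [ 0.5999 -0.0771  0.066 ] tray [ 35. -39.]
spot px 294 141 d 13.2 13.5 world [ 0.5463 -0.0065  0.066 ] tray [-27.  24.]
spot px 291 89 d 11.8 12.8 world [ 0.5414 -0.0712  0.066 ] tray [-24. -41.]
px [232. 195.] area 2069 circ 640.2 56.5 R 26.6 rect [640.1  57. ] [50.5 52.1] 80.9 tray [58. 99.]
px [245.  91.] area 2150 circ 599.9 -77.2 R 26.8 rect [599.8 -77.2] [52.  52.7] 82.3 tray [ 35. -39.]
px [290.  80.] area 931 circ 540.7 -76.8 R 27.4 rect [540.3 -83.1] [29.9 52.6] 85.4 tray [-24. -46.]
px [272.  40.] area 1649 circ 563.3 -135.1 R 33.4 rect [ 556.4 -128.7] [63.9 41.3] 50.6 tray [   6. -101.]
0.036
spot px 233 196 d 8.8 9.8 world [0.6462 0.0629 0.036 ] tray [ 63. 106.]
spot px 244 141 d 13.0 13.6 world [ 0.6156 -0.0139  0.036 ] tray [43. 26.]
spot px 245 91 d 10.8 11.4 world [ 0.6032 -0.0808  0.036 ] tray [ 39. -42.]
spot px 294 141 d 13.2 13.5 world [ 0.5454 -0.0048  0.036 ] tray [-28.  26.]
spot px 291 89 d 11.8 12.8 world [ 0.5402 -0.0744  0.036 ] tray [-24. -44.]
px [232. 195.] area 2396 circ 646.6 63.0 R 28.6 rect [646.4  63.4] [54.3 56. ] 80.9 tray [ 63. 106.]
px [245.  91.] area 2490 circ 603.1 -80.9 R 28.9 rect [603.1 -80.9] [55.9 56.7] 82.3 tray [ 39. -42.]
px [290.  80.] area 1078 circ 539.4 -80.5 R 29.5 rect [539.  -87.2] [32.2 56.6] 85.4 tray [-24. -50.]
px [272.  40.] area 1910 circ 563.7 -143.2 R 36.0 rect [ 556.3 -136.4] [68.8 44.5] 50.6 tray [   8. -109.]
```

View pics/w8c.png

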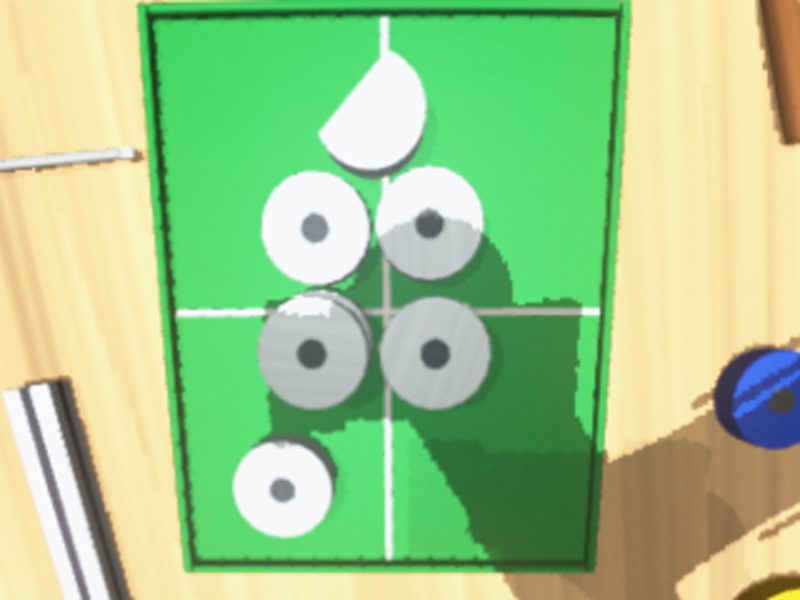

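```bash
python3 - <<'E'
from h import *
st=r.get_state(); c=r.capture('wrist')
P=toplane(c,st,[[269.2,47.6],[247.6,53.2],[273.5,21.5]],0.036)[:,:2];print(P.round(4))
E=P[0]
for d in [(0.5402,-0.0744),(0.6032,-0.0808)]:
    for a in (-45,-55,-35,-70,-90,-20):
        u=np.array([np.cos(np.radians(a)),np.sin(np.radians(a))]); G=E-0.009*np.array([.707,-.707]); v=np.array(d)-G
        print(d,a,'along',(v@u).round(4),'perp',(v@[-u[1],u[0]]).round(4))
E
```

```text
[[ 0.563  -0.13  ]
 [ 0.5925 -0.1269]
 [ 0.5531 -0.1604]]
(0.5402, -0.0744) -45 along -0.0464 perp 0.0232
(0.5402, -0.0744) -55 along -0.0497 perp 0.0148
(0.5402, -0.0744) -35 along -0.0417 perp 0.0309
(0.5402, -0.0744) -70 along -0.0518 perp 0.0014
(0.5402, -0.0744) -90 along -0.0492 perp -0.0164
(0.5402, -0.0744) -20 along -0.0322 perp 0.0406
(0.6032, -0.0808) -45 along 0.0027 perp 0.0632
(0.6032, -0.0808) -55 along -0.0083 perp 0.0627
(0.6032, -0.0808) -35 along 0.0136 perp 0.0618
(0.6032, -0.0808) -70 along -0.0243 perp 0.0584
(0.6032, -0.0808) -90 along -0.0428 perp 0.0466
(0.6032, -0.0808) -20 along 0.0291 perp 0.0562
```

```bash
python3 - <<'E'
from h import *
plan([0.5463,-0.0065,0.12],-52.4)
E
```

```text
t 16.95 tcp [0.5666 0.0463 0.303 ] rot [-1.7991e+02  6.0000e-02 -9.7310e+01] grip 0.0878 F [-1.   0.2 -0.3]
shift [0.055 0.014 0.183] turn [-0.002  0.    -0.784]
```

Call:
{"method": "step_arm", "body": {
  "increments": [
    [[0.055,0.014,0.183],[0,0,-0.785],0],
    [[0.055,0.014,0.183],[0,0,-0.785],0],
    [[0.055,0.014,0.183],[0,0,-0.785],0],
    [[0.055,0.014,0.183],[0,0,-0.785],0],
    [[0.055,0.014,0.183],[0,0,-0.785],0],
    [[0.055,0.014,0.183],[0,0,-0.785],0],
    [[0.055,0.014,0.183],[0,0,-0.785],0]
  ]
}}

```text
time_s: 17.65
tcp_pos: [0.5458, -0.0059, 0.119]
eef_rot: [180.0, -0.0, -52.2]
contact_force: [0.5, -0.4, 0.7]
gripper_width: 0.0876
```

```bash
python3 - <<'E'
from h import *
plan([0.5463,-0.0065,0.0405],-52.4)
E
```

```text
t 17.65 tcp [ 0.5458 -0.0059  0.119 ] rot [ 1.800e+02 -1.000e-02 -5.224e+01] grip 0.0876 F [ 0.5 -0.4  0.7]
shift [ 0.001 -0.     0.078] turn [ 0.    -0.     0.003]
```

Call:
{"method": "step_arm", "body": {
  "increments": [
    [[0,0,0.04],[0,0,0],0],
    [[0,0,0.07],[0,0,0],0],
    [[0,0,0.078],[0,0,0],0],
    [[0,0,0.078],[0,0,0],1],
    [[0,0,0.078],[0,0,0],1],
    [[0,0,0.078],[0,0,0],1],
    [[0,0,0.078],[0,0,0],1],
    [[0,0,0.078],[0,0,0],1],
    [[0,0,0.04],[0,0,0],1],
    [[0,0,0],[0,0,0],1]
  ]
}}

```text
time_s: 18.65
tcp_pos: [0.5444, -0.0073, 0.1188]
eef_rot: [179.8, 0.1, -52.4]
contact_force: [1.5, 1.1, -2.4]
gripper_width: 0.0594
```

Call:
{"method": "step_arm", "body": {
  "increments": [
    [[-0.081,-0.032,0],[0,0,0.787],1],
    [[-0.081,-0.032,0],[0,0,0.787],1],
    [[-0.081,-0.032,0],[0,0,0.787],1],
    [[-0.081,-0.032,0],[0,0,0.787],1],
    [[-0.081,-0.032,0],[0,0,0.787],1],
    [[-0.081,-0.032,0],[0,0,0.787],1],
    [[-0.081,-0.032,0],[0,0,0.787],1]
  ]
}}

```text
time_s: 19.35
tcp_pos: [0.5213, 0.0767, 0.119]
eef_rot: [180.0, 0.0, -97.5]
contact_force: [0.4, 0.3, -2.9]
gripper_width: 0.0595
```

```bash
python3 - <<'E'
from h import *
plan([*from_tray([-.062,.105]),0.011],-97.4)
E
```

```text
t 19.35 tcp [0.5213 0.0767 0.119 ] rot [ 1.7998e+02  1.0000e-02 -9.7510e+01] grip 0.0595 F [ 0.4  0.3 -2.9]
shift [-0.001 -0.001  0.108] turn [ 0.     0.    -0.002]
```

Call:
{"method": "step_arm", "body": {
  "increments": [
    [[0,0,0.05],[0,0,0],1],
    [[0,0,0.09],[0,0,0],1],
    [[0,0,0.104],[0,0,0],1],
    [[0,0,0.108],[0,0,0],1],
    [[0,0,0.108],[0,0,0],1],
    [[0,0,0.108],[0,0,0],0.2],
    [[0,0,0.108],[0,0,0],0.2],
    [[0,0,0.108],[0,0,0],0.2],
    [[0,0,0.085],[0,0,0],0.2],
    [[0,0,0.05],[0,0,0],0.2]
  ]
}}

```text
time_s: 20.35
tcp_pos: [0.5204, 0.0761, 0.068]
eef_rot: [179.8, -0.1, -97.4]
contact_force: [0.2, 1.2, 0.0]
gripper_width: 0.0701
```

Call:
{"method": "step_arm", "body": {
  "increments": [
    [[0,0,-0.05],[0,0,0],0],
    [[0.026,-0.048,-0.235],[0,0,0],0],
    [[0.026,-0.048,-0.235],[0,0,0],0],
    [[0.026,-0.048,-0.235],[0,0,0],0],
    [[0.026,-0.048,-0.235],[0,0,0],0],
    [[0.026,-0.048,-0.235],[0,0,0],0],
    [[0.026,-0.048,-0.235],[0,0,0],0]
  ]
}}

```text
time_s: 21.05
tcp_pos: [0.5663, 0.0447, 0.3051]
eef_rot: [-179.9, 0.1, -97.5]
contact_force: [0.2, 0.0, -1.6]
gripper_width: 0.0873
```

```bash
python3 look.py w9
```

```text
t 21.05 tcp [0.5663 0.0447 0.3051] rot [-1.7988e+02  9.0000e-02 -9.7470e+01] grip 0.0873 F [ 0.2  0.  -1.6]
shift [-0.     0.001  0.005] turn [-0.002  0.002 -0.001]
0.066
spot px 232 196 d 9.4 10.1 world [0.6401 0.0566 0.066 ] tray [58. 99.]
spot px 244 142 d 12.9 13.4 world [ 0.6114 -0.0149  0.066 ] tray [39. 24.]
spot px 245 91 d 10.4 11.3 world [ 0.5999 -0.0772  0.066 ] tray [ 35. -39.]
spot px 291 90 d 11.9 12.6 world [ 0.5411 -0.0713  0.066 ] tray [-24. -41.]
px [232. 195.] area 2083 circ 640.0 56.4 R 26.6 rect [639.8  56.6] [50.6 52.4] 82.5 tray [58. 99.]
px [245.  91.] area 2147 circ 600.0 -77.2 R 27.0 rect [600.  -77.3] [53.4 51.6] 81.8 tray [ 35. -39.]
px [289.  80.] area 898 circ 541.2 -77.2 R 27.1 rect [540.7 -83.8] [29.8 52.2] 88.1 tray [-23. -47.]
px [271.  41.] area 1642 circ 562.0 -135.3 R 34.0 rect [ 556.  -129.2] [65.1 41.5] 50.5 tray [   5. -101.]
0.036
spot px 232 196 d 9.4 10.1 world [0.6464 0.0631 0.036 ] tray [ 63. 106.]
spot px 244 142 d 12.9 13.4 world [ 0.6155 -0.0138  0.036 ] tray [43. 26.]
spot px 245 91 d 10.4 11.3 world [ 0.6032 -0.0809  0.036 ] tray [ 39. -42.]
spot px 291 90 d 11.9 12.6 world [ 0.5399 -0.0745  0.036 ] tray [-25. -44.]
px [232. 195.] area 2410 circ 646.4 62.9 R 28.6 rect [646.1  63. ] [54.5 56.4] 82.5 tray [ 63. 106.]
px [245.  91.] area 2485 circ 603.3 -80.9 R 29.0 rect [603.3 -81. ] [57.5 55.5] 81.8 tray [ 39. -42.]
px [289.  80.] area 1040 circ 540.1 -80.8 R 29.1 rect [539.5 -87.9] [32.  56.1] 88.1 tray [-24. -50.]
px [271.  41.] area 1900 circ 562.4 -143.3 R 36.6 rect [ 555.9 -136.8] [70.  44.6] 50.5 tray [   7. -109.]
```

View pics/w9c.png

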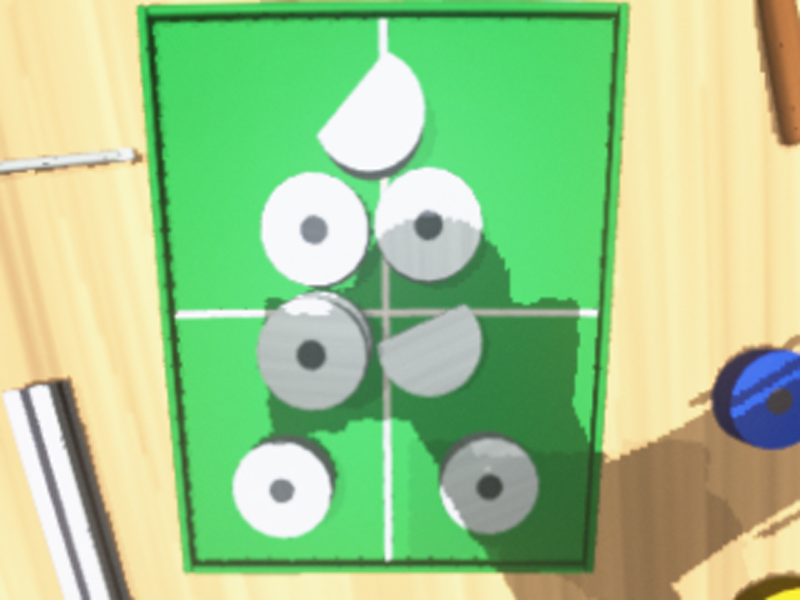

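Top view of the tray: D-bottom is a disc at (428,225), and C-bottom is an offcut at (431,345). The offcut E is at (371,110), and the placed discs are at (282,490) and (489,487). I'll move disc D to the free near edge first, which gives the fingers room at both remaining offcuts.

```bash
python3 - <<'E'
from h import *
plan([0.5400,-0.0745,0.10],-52.4)
print(from_tray([-.088,-.008]))
E
```

```text
t 21.1 tcp [0.5655 0.0447 0.3037] rot [ 1.7998e+02  3.0000e-02 -9.7460e+01] grip 0.0877 F [0.2 0.8 0.6]
shift [0.122 0.01  0.204] turn [ 0.     0.001 -0.786]
[ 0.48170257 -0.03059936]
```

Call:
{"method": "step_arm", "body": {
  "increments": [
    [[0.122,0.01,0.203],[0,0,-0.785],0.15],
    [[0.122,0.01,0.203],[0,0,-0.785],0.15],
    [[0.122,0.01,0.203],[0,0,-0.785],0.15],
    [[0.122,0.01,0.203],[0,0,-0.785],0.15],
    [[0.122,0.01,0.203],[0,0,-0.785],0.15],
    [[0.122,0.01,0.203],[0,0,-0.785],0.15],
    [[0.122,0.01,0.203],[0,0,-0.785],0.15],
    [[0.122,0.01,0.203],[0,0,-0.785],0.15]
  ]
}}

```text
time_s: 21.9
tcp_pos: [0.54, -0.0747, 0.1006]
eef_rot: [180.0, 0.0, -52.5]
contact_force: [1.3, 0.6, 0.7]
gripper_width: 0.0744
```

```bash
python3 - <<'E'
from h import *
plan([0.540,-0.0745,0.0095],-52.4)
E
```

```text
t 21.9 tcp [ 0.54   -0.0747  0.1006] rot [ 1.7996e+02  1.0000e-02 -5.2530e+01] grip 0.0744 F [1.3 0.6 0.7]
shift [-0.    -0.     0.091] turn [ 0.001  0.    -0.002]
```

Slow descent, checking the force halfway.

Call:
{"method": "step_arm", "body": {
  "increments": [
    [[0,0,0.03],[0,0,0],0.15],
    [[0,0,0.055],[0,0,0],0.15],
    [[0,0,0.065],[0,0,0],0.15],
    [[0,0,0.075],[0,0,0],0.15],
    [[0,0,0.083],[0,0,0],0.15],
    [[0,0,0.09],[0,0,0],0.15],
    [[0,0,0.09],[0,0,0],0.15]
  ]
}}

```text
time_s: 22.6
tcp_pos: [0.5399, -0.0749, 0.0105]
eef_rot: [180.0, 0.0, -52.5]
contact_force: [-0.7, -0.2, -0.3]
gripper_width: 0.0744
```

Call:
{"method": "step_arm", "body": {
  "increments": [
    [[0,0,0],[0,0,0],1],
    [[0,0,0],[0,0,0],1],
    [[0,0,0],[0,0,0],1],
    [[0,0,0],[0,0,0],1],
    [[0,0,-0.03],[0,0,0],1],
    [[0,0,-0.07],[0,0,0],1],
    [[0,0,-0.11],[0,0,0],1]
  ]
}}

```text
time_s: 23.3
tcp_pos: [0.5393, -0.075, 0.1216]
eef_rot: [179.9, 0.1, -52.5]
contact_force: [1.2, 0.4, -1.9]
gripper_width: 0.0595
```

```bash
python3 - <<'E'
from h import *
plan([0.4817,-0.0306,0.12],-7.4)
E
```

```text
t 23.3 tcp [ 0.5393 -0.075   0.1216] rot [ 1.7991e+02  6.0000e-02 -5.2480e+01] grip 0.0595 F [ 1.2  0.4 -1.9]
shift [-0.07   0.019  0.002] turn [ 0.001  0.002 -0.787]
```

Call:
{"method": "step_arm", "body": {
  "increments": [
    [[-0.07,0.019,0],[0,0,-0.787],1],
    [[-0.07,0.019,0],[0,0,-0.787],1],
    [[-0.07,0.019,0],[0,0,-0.787],1],
    [[-0.07,0.019,0],[0,0,-0.787],1],
    [[-0.07,0.019,0],[0,0,-0.787],1],
    [[-0.07,0.019,0],[0,0,-0.787],1],
    [[-0.07,0.019,0],[0,0,-0.787],1]
  ]
}}

```text
time_s: 24.0
tcp_pos: [0.4821, -0.0309, 0.1207]
eef_rot: [-180.0, 0.0, -7.4]
contact_force: [-0.3, 0.3, -1.9]
gripper_width: 0.0594
```

```bash
python3 - <<'E'
from h import *
plan([0.4817,-0.0306,0.0115],-7.4)
E
```

```text
t 24.0 tcp [ 0.4821 -0.0309  0.1207] rot [-1.7999e+02  2.0000e-02 -7.3700e+00] grip 0.0594 F [-0.3  0.3 -1.9]
shift [-0.    -0.     0.109] turn [-0.     0.     0.001]
```

Call:
{"method": "step_arm", "body": {
  "increments": [
    [[0,0,0.05],[0,0,0],1],
    [[0,0,0.09],[0,0,0],1],
    [[0,0,0.105],[0,0,0],1],
    [[0,0,0.109],[0,0,0],1],
    [[0,0,0.109],[0,0,0],1],
    [[0,0,0.109],[0,0,0],0.2],
    [[0,0,0.109],[0,0,0],0.2],
    [[0,0,0.109],[0,0,0],0.2],
    [[0,0,0.085],[0,0,0],0.2],
    [[0,0,0.04],[0,0,0],0.1]
  ]
}}

```text
time_s: 25.0
tcp_pos: [0.4804, -0.0316, 0.0795]
eef_rot: [179.9, 0.3, -7.4]
contact_force: [0.8, 0.4, -0.4]
gripper_width: 0.0742
```

```bash
python3 - <<'E'
from h import *
plan([0.558,-0.125,0.10],42)
E
```

```text
t 25.0 tcp [ 0.4804 -0.0316  0.0795] rot [179.86   0.32  -7.43] grip 0.0742 F [ 0.8  0.4 -0.4]
shift [ 0.089  0.083 -0.021] turn [-0.     0.006 -0.863]
```

Call:
{"method": "step_arm", "body": {
  "increments": [
    [[0,0,-0.03],[0,0,-0.15],0],
    [[0.089,0.083,-0.03],[0,0,-0.863],0],
    [[0.089,0.083,-0.03],[0,0,-0.863],0],
    [[0.089,0.083,-0.03],[0,0,-0.863],0],
    [[0.089,0.083,-0.03],[0,0,-0.863],0],
    [[0.089,0.083,-0.03],[0,0,-0.863],0],
    [[0.089,0.083,-0.03],[0,0,-0.863],0],
    [[0.089,0.083,-0.03],[0,0,-0.863],0]
  ]
}}

```text
time_s: 25.8
tcp_pos: [0.5601, -0.1247, 0.1111]
eef_rot: [180.0, -0.0, 41.8]
contact_force: [0.1, 0.5, -0.4]
gripper_width: 0.0874
```

```bash
python3 - <<'E'
from h import *
plan([0.558,-0.125,0.0095],42)
cap('scene','s10.png'); a=cv2.imread('pics/s10.png')[180:300,160:340]; cv2.imwrite('pics/s10c.png',cv2.resize(a,(720,480),interpolation=cv2.INTER_CUBIC))
E
```

```text
t 25.8 tcp [ 0.5601 -0.1247  0.1111] rot [ 1.7999e+02 -2.0000e-02  4.1810e+01] grip 0.0874 F [ 0.1  0.5 -0.4]
shift [-0.002 -0.001  0.102] turn [ 0.    -0.    -0.003]
```

View pics/s10c.png

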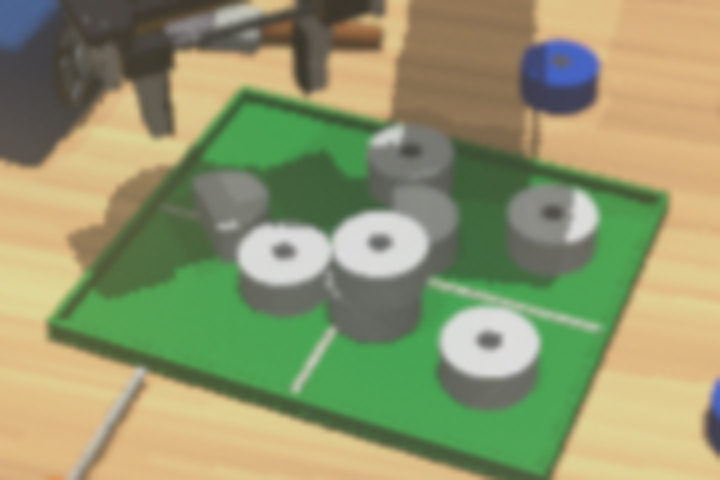

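The scene view shows disc D placed at (410,150), and the fingers approaching above offcut E at (230,205). Clear to descend.

Call:
{"method": "step_arm", "body": {
  "increments": [
    [[-0.002,0,0.04],[0,0,0],0],
    [[-0.002,0,0.07],[0,0,0],0],
    [[-0.002,0,0.085],[0,0,0],0],
    [[-0.002,0,0.095],[0,0,0],0],
    [[-0.002,0,0.101],[0,0,0],0],
    [[-0.002,0,0.101],[0,0,0],1],
    [[-0.002,0,0.101],[0,0,0],1],
    [[-0.002,0,0.101],[0,0,0],1],
    [[-0.002,0,0.101],[0,0,0],1],
    [[-0.002,0,0.101],[0,0,0],1]
  ]
}}

```text
time_s: 26.85
tcp_pos: [0.5588, -0.1261, 0.0105]
eef_rot: [180.0, -0.0, 42.1]
contact_force: [-0.1, 0.3, 0.6]
gripper_width: 0.0535
```

Call:
{"method": "step_arm", "body": {
  "increments": [
    [[0,0,-0.04],[0,0,0],1],
    [[0,0,-0.08],[0,0,0],1],
    [[0,0,-0.12],[0,0,0],1],
    [[0,0,-0.15],[0,0,0],1],
    [[0,0,-0.15],[0,0,0],1]
  ]
}}

```text
time_s: 27.35
tcp_pos: [0.5613, -0.1262, 0.1653]
eef_rot: [179.7, -0.4, 42.1]
contact_force: [0.1, -0.8, -0.1]
gripper_width: 0.0132
```

```bash
python3 - <<'E'
from h import *
plan([0.459,0.358,0.16],-7.4)
E
```

```text
t 27.35 tcp [ 0.5613 -0.1262  0.1653] rot [179.66  -0.37  42.11] grip 0.0132 F [ 0.1 -0.8 -0.1]
shift [ 0.249 -0.428  0.004] turn [ 0.003 -0.009  0.864]
```

```bash
python3 - <<'E'
from h import *
plan([0.565,0.045,0.30],-97.4)
plan([0.53,-0.20,0.28],82.6)
E
```

```text
t 27.35 tcp [ 0.5613 -0.1262  0.1653] rot [179.66  -0.37  42.11] grip 0.0132 F [ 0.1 -0.8 -0.1]
shift [ 0.118 -0.124 -0.135] turn [-0.005 -0.01   2.435]
t 27.35 tcp [ 0.5613 -0.1262  0.1653] rot [179.66  -0.37  42.11] grip 0.0132 F [ 0.1 -0.8 -0.1]
shift [-0.072  0.034 -0.115] turn [ 0.008 -0.004 -0.707]
```

Call:
{"method": "step_arm", "body": {
  "increments": [
    [[-0.075,0,-0.05],[0,0,0],0],
    [[-0.075,0,-0.1],[0,0,0],0],
    [[-0.075,0,-0.1],[0,0,0],0],
    [[-0.075,0,-0.1],[0,0,0],0],
    [[-0.075,0,-0.1],[0,0,0],0]
  ]
}}

```text
time_s: 27.85
tcp_pos: [0.5027, -0.1764, 0.2602]
eef_rot: [180.0, -0.1, 42.0]
contact_force: [0.3, -0.2, -0.3]
gripper_width: 0.0478
```

```bash
python3 - <<'E'
from h import *
plan([0.558,-0.125,0.16],42)
c,st=cap('wrist','w11.png')
pieces(c,st,.036,vmin=200); wspots(c,st,.036,vmin=150)
E
```

```text
t 27.85 tcp [ 0.5027 -0.1764  0.2602] rot [ 1.7997e+02 -8.0000e-02  4.2020e+01] grip 0.0478 F [ 0.3 -0.2 -0.3]
shift [ 0.075 -0.001  0.1  ] turn [ 0.001 -0.001  0.   ]
px [527. 179.] area 877 circ 737.5 -424.9 R 29.3 rect [ 740.5 -422. ] [25.  57.8] 42.5 tray [ 216. -366.]
px [267. 110.] area 2375 circ 561.1 -105.2 R 80.0 rect [ 561.8 -105.3] [160.   55.7] 82.9 tray [  0. -72.]
px [280.  73.] area 2585 circ 602.8 -81.1 R 29.4 rect [602.5 -81.3] [57.  58.5] 42.1 tray [ 39. -42.]
px [137.  34.] area 2593 circ 521.5 76.6 R 29.4 rect [521.3  76.6] [57.9 57.8] 8.9 tray [-62. 103.]
px [240.  21.] area 2705 circ 615.6 -6.0 R 31.9 rect [611.5  -9.8] [51.7 63.6] 41.6 tray [42. 34.]
px [200.  47.] area 1998 circ 553.1 16.8 R 55.0 rect [552.2  16.9] [99.7 54.2] 84.4 tray [-23.  48.]
spot px 187 120 d 13.9 14.9 world [ 0.4829 -0.0302  0.036 ] tray [-87.  -7.]
spot px 280 73 d 11.9 13.1 world [ 0.6031 -0.0809  0.036 ] tray [ 39. -42.]
spot px 137 35 d 12.8 14.8 world [0.5212 0.0768 0.036 ] tray [-63. 104.]
spot px 240 19 d 13.9 16.3 world [ 0.6158 -0.006   0.036 ] tray [42. 34.]
```

View pics/w11.png

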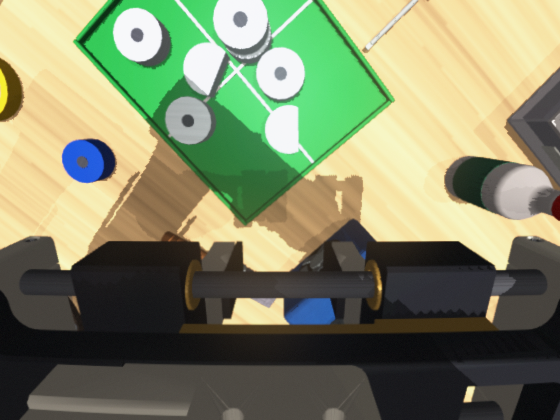

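The wrist view shows E still on the tray, with its round back at (265,130) and its flat side along x=298. It is now square to the jaws, because I lifted before they had finished closing. I'll grip it again with a longer close.

```bash
python3 - <<'E'
from h import *
c=r.capture('wrist'); st=r.get_state()
P=toplane(c,st,[[265,130],[298,130],[281.5,130],[298,107],[298,153]],.036)[:,:2]; print(P.round(4), np.linalg.norm(P[0]-P[1]),np.linalg.norm(P[3]-P[4]))
plan([*P[2],0.10],42)
E
```

```text
[[ 0.5388 -0.1117]
 [ 0.5669 -0.1427]
 [ 0.5528 -0.1272]
 [ 0.5873 -0.1238]
 [ 0.5457 -0.1624]] 0.04189571695410597 0.056745077049916645
t 27.95 tcp [ 0.5024 -0.176   0.2587] rot [-1.7991e+02  5.0000e-02  4.2060e+01] grip 0.0557 F [-0.5  0.3 -0.9]
shift [ 0.07  -0.002  0.159] turn [-0.001  0.001  0.001]
```

Call:
{"method": "step_arm", "body": {
  "increments": [
    [[0.07,-0.002,0.05],[0,0,0],0],
    [[0.07,-0.002,0.1],[0,0,0],0],
    [[0.07,-0.002,0.15],[0,0,0],0],
    [[0.07,-0.002,0.19],[0,0,0],0],
    [[0.07,-0.002,0.22],[0,0,0],0],
    [[0.07,-0.002,0.235],[0,0,0],0],
    [[0.07,-0.002,0.244],[0,0,0],0],
    [[0.07,-0.002,0.249],[0,0,0],0],
    [[0.07,-0.002,0.249],[0,0,0],0]
  ]
}}

```text
time_s: 28.85
tcp_pos: [0.5536, -0.1278, 0.0107]
eef_rot: [-180.0, 0.0, 42.1]
contact_force: [-0.2, 0.8, -0.5]
gripper_width: 0.0876
```

Call:
{"method": "step_arm", "body": {
  "increments": [
    [[0,0,0],[0,0,0],1],
    [[0,0,0],[0,0,0],1],
    [[0,0,0],[0,0,0],1],
    [[0,0,0],[0,0,0],1],
    [[0,0,0],[0,0,0],1],
    [[0,0,0],[0,0,0],1],
    [[0,0,0],[0,0,0],1]
  ]
}}

```text
time_s: 29.55
tcp_pos: [0.5536, -0.128, 0.011]
eef_rot: [180.0, -0.0, 42.1]
contact_force: [-0.5, -0.0, 1.2]
gripper_width: 0.0417
```

Gripped at 41.7 mm. Lifting and carrying to the bin.

Call:
{"method": "step_arm", "body": {
  "increments": [
    [[0,0,-0.04],[0,0,0],1],
    [[0,0,-0.08],[0,0,0],1],
    [[0,0,-0.12],[0,0,0],1],
    [[0,0,-0.15],[0,0,0],1],
    [[0,0,-0.15],[0,0,0],1]
  ]
}}

```text
time_s: 30.05
tcp_pos: [0.556, -0.128, 0.1656]
eef_rot: [179.7, -0.3, 42.1]
contact_force: [0.7, 0.4, -1.4]
gripper_width: 0.042
```

```bash
python3 - <<'E'
from h import *
plan([0.44,0.358,0.16],-7.4)
E
```

```text
t 30.05 tcp [ 0.556  -0.128   0.1656] rot [179.7   -0.33  42.11] grip 0.042 F [ 0.7  0.4 -1.4]
shift [ 0.24  -0.438  0.005] turn [ 0.003 -0.008  0.864]
```

Call:
{"method": "step_arm", "body": {
  "increments": [
    [[0.225,-0.455,0],[0,0,0.864],1],
    [[0.225,-0.455,0],[0,0,0.864],1],
    [[0.225,-0.455,0],[0,0,0.864],1],
    [[0.225,-0.455,0],[0,0,0.864],1],
    [[0.225,-0.455,0],[0,0,0.864],1],
    [[0.225,-0.455,0],[0,0,0.864],1],
    [[0.225,-0.455,0],[0,0,0.864],1],
    [[0.225,-0.455,0],[0,0,0.864],1],
    [[0.225,-0.455,0],[0,0,0.864],1],
    [[0.225,-0.455,0],[0,0,0.864],1]
  ]
}}

```text
time_s: 31.05
tcp_pos: [0.4265, 0.3193, 0.1601]
eef_rot: [179.9, 0.0, -7.4]
contact_force: [1.2, -0.1, -1.6]
gripper_width: 0.0414
```

```bash
python3 - <<'E'
from h import *
plan([0.42,0.358,0.07],-7.4)
E
```

```text
t 31.05 tcp [0.4265 0.3193 0.1601] rot [ 1.7995e+02  5.0000e-02 -7.4400e+00] grip 0.0414 F [ 1.2 -0.1 -1.6]
shift [-0.011 -0.038  0.09 ] turn [ 0.001  0.001 -0.001]
```

Call:
{"method": "step_arm", "body": {
  "increments": [
    [[-0.01,-0.03,0.02],[0,0,0],1],
    [[-0.01,-0.03,0.06],[0,0,0],1],
    [[-0.01,-0.03,0.09],[0,0,0],1],
    [[-0.01,-0.03,0.09],[0,0,0],1],
    [[-0.01,-0.03,0.09],[0,0,0],0.2],
    [[-0.01,-0.03,0.09],[0,0,0],0.2],
    [[-0.01,-0.03,0.09],[0,0,0],0.2],
    [[-0.01,-0.03,0.09],[0,0,0],0.2],
    [[-0.01,-0.03,0.04],[0,0,0],0.2],
    [[-0.01,-0.03,-0.01],[0,0,0],0.2]
  ]
}}

```text
time_s: 32.05
tcp_pos: [0.4216, 0.348, 0.1719]
eef_rot: [179.9, 0.1, -7.4]
contact_force: [1.4, 1.0, 0.4]
gripper_width: 0.0698
```

```bash
python3 - <<'E'
from h import *
plan([0.565,0.045,0.30],-97.4)
E
```

```text
t 32.05 tcp [0.4216 0.348  0.1719] rot [ 1.7987e+02  5.0000e-02 -7.4500e+00] grip 0.0698 F [1.4 1.  0.4]
shift [ 0.181  0.282 -0.128] turn [ 3.00e-03 -1.00e-03  1.57e+00]
```

Call:
{"method": "step_arm", "body": {
  "increments": [
    [[0.181,0.282,-0.128],[0,0,1.57],0],
    [[0.181,0.282,-0.128],[0,0,1.57],0],
    [[0.181,0.282,-0.128],[0,0,1.57],0],
    [[0.181,0.282,-0.128],[0,0,1.57],0],
    [[0.181,0.282,-0.128],[0,0,1.57],0],
    [[0.181,0.282,-0.128],[0,0,1.57],0],
    [[0.181,0.282,-0.128],[0,0,1.57],0],
    [[0.181,0.282,-0.128],[0,0,1.57],0],
    [[0.181,0.282,-0.128],[0,0,1.57],0],
    [[0.181,0.282,-0.128],[0,0,1.57],0]
  ]
}}

```text
time_s: 33.05
tcp_pos: [0.5651, 0.0448, 0.3]
eef_rot: [-179.9, 0.0, -93.8]
contact_force: [-0.1, 0.2, -0.3]
gripper_width: 0.0875
```

```bash
python3 look.py w12
```

```text
t 33.05 tcp [0.5651 0.0448 0.3   ] rot [-1.7992e+02  5.0000e-02 -9.3850e+01] grip 0.0875 F [-0.1  0.2 -0.3]
shift [-0.  0. -0.] turn [-0.001  0.001  0.062]
0.066
spot px 230 194 d 8.9 10.2 world [0.6401 0.0564 0.066 ] tray [58. 99.]
spot px 245 139 d 13.1 13.6 world [ 0.6114 -0.015   0.066 ] tray [39. 24.]
spot px 338 122 d 11.2 12.8 world [ 0.4883 -0.0298  0.066 ] tray [-82.  -6.]
spot px 249 89 d 10.8 11.5 world [ 0.6    -0.0774  0.066 ] tray [ 35. -39.]
px [230. 194.] area 1989 circ 640.1 56.4 R 26.4 rect [640.8  58.2] [48.4 52.4] 72.7 tray [58. 99.]
px [341. 113.] area 713 circ 482.5 -40.1 R 23.4 rect [482.5 -42.1] [39.6 29.3] 0.8 tray [-86. -17.]
px [249.  88.] area 2142 circ 600.3 -77.1 R 26.9 rect [600.3 -77.2] [52.2 52.4] 39.4 tray [ 36. -39.]
0.036
spot px 230 194 d 8.9 10.2 world [0.6462 0.0629 0.036 ] tray [ 63. 106.]
spot px 245 139 d 13.1 13.6 world [ 0.6154 -0.0139  0.036 ] tray [42. 26.]
spot px 338 122 d 11.2 12.8 world [ 0.4828 -0.0298  0.036 ] tray [-87.  -7.]
spot px 249 89 d 10.8 11.5 world [ 0.603  -0.0811  0.036 ] tray [ 39. -42.]
px [230. 194.] area 2306 circ 646.2 63.0 R 28.4 rect [647.   64.9] [52.1 56.5] 72.7 tray [ 63. 106.]
px [341. 113.] area 827 circ 476.5 -40.9 R 25.2 rect [476.5 -43.1] [42.7 31.5] 0.8 tray [-92. -19.]
px [249.  88.] area 2484 circ 603.3 -80.8 R 29.0 rect [603.4 -80.9] [56.3 56.5] 39.4 tray [ 39. -42.]
```

View pics/w12c.png

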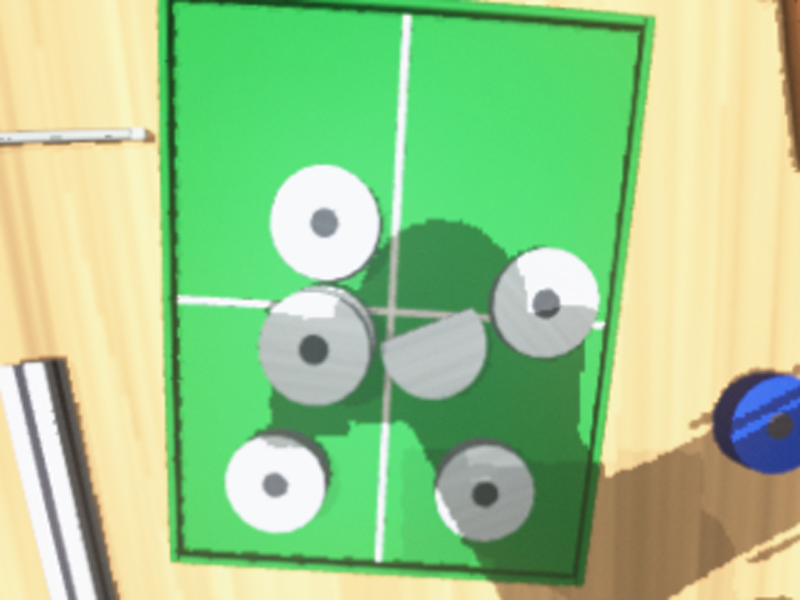

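```bash
python3 - <<'E'
from h import *
c=r.capture('wrist'); st=r.get_state()
P=toplane(c,st,[[120+380/2.5,346/2.5],[120+474/2.5,309/2.5],[120+434/2.5,399/2.5]],.036)[:,:2]; print(P.round(4))
u=P[1]-P[0]; print(np.linalg.norm(u)); u/=np.linalg.norm(u); n=np.array([u[1],-u[0]]); m=P[:2].mean(0)
if (P[2]-m)@n>0: n=-n
print('depth',(P[2]-m)@n,'n ang',np.degrees(np.arctan2(n[1],n[0])))
G=m-.021*n; print(G); yaw=np.degrees(np.arctan2(n[1],n[0]))+90; print(yaw,yaw-180)
yaw=(yaw+90)%180-90
for d in [(0.5212,0.0768),(0.603,-.081),(.4828,-.0298),(.6114,-.015)]:
    v=np.array(d)-G; print(d,'along',(v@n).round(3),'perp',(v@[-n[1],n[0]]).round(3))
plan([*G,0.10],yaw)
E
```

```text
[[ 0.5771 -0.0122]
 [ 0.5231 -0.0292]
 [ 0.548   0.0195]]
0.0565789328580377
depth -0.03898256676061688 n ang -72.45171716747015
[ 0.54375231 -0.00067068]
17.54828283252985 -162.45171716747015
(0.5212, 0.0768) along -0.081 perp 0.002
(0.603, -0.081) along 0.094 perp 0.032
(0.4828, -0.0298) along 0.009 perp -0.067
(0.6114, -0.015) along 0.034 perp 0.06
t 33.15 tcp [0.5649 0.0454 0.2998] rot [-1.7993e+02  4.0000e-02 -9.3560e+01] grip 0.0875 F [0.4 0.  1. ]
shift [0.047 0.018 0.2  ] turn [-1.000e-03 -1.000e-03 -1.939e+00]
```

Call:
{"method": "step_arm", "body": {
  "increments": [
    [[0.049,0.018,0.2],[0,0,1.2],0.43],
    [[0.049,0.018,0.2],[0,0,1.2],0.43],
    [[0.049,0.018,0.2],[0,0,1.2],0.43],
    [[0.049,0.018,0.2],[0,0,1.2],0.43],
    [[0.049,0.018,0.2],[0,0,1.2],0.43],
    [[0.049,0.018,0.2],[0,0,1.2],0.43],
    [[0.049,0.018,0.2],[0,0,1.2],0.43],
    [[0.049,0.018,0.2],[0,0,1.2],0.43],
    [[0.049,0.018,0.2],[0,0,1.2],0.43],
    [[0.049,0.018,0.2],[0,0,1.2],0.43]
  ]
}}

```text
time_s: 34.15
tcp_pos: [0.5442, -0.0018, 0.0993]
eef_rot: [-180.0, 0.0, -161.7]
contact_force: [-0.8, 0.9, -0.1]
gripper_width: 0.0499
```

```bash
python3 - <<'E'
from h import *
plan([0.5444,-0.0026,0.0095],-162.5)
E
```

```text
t 34.15 tcp [ 0.5442 -0.0018  0.0993] rot [-1.8000e+02  4.0000e-02 -1.6171e+02] grip 0.0499 F [-0.8  0.9 -0.1]
shift [ 0.    -0.001  0.09 ] turn [-0.     0.001  0.014]
```

Call:
{"method": "step_arm", "body": {
  "increments": [
    [[0,0,0.03],[0,0,0.01],0.43],
    [[0,0,0.045],[0,0,0.01],0.43],
    [[0,0,0.055],[0,0,0.01],0.43],
    [[0,0,0.065],[0,0,0.01],0.43],
    [[0,0,0.075],[0,0,0.01],0.43]
  ]
}}

```text
time_s: 34.65
tcp_pos: [0.5446, -0.0018, 0.0238]
eef_rot: [-180.0, 0.1, -162.6]
contact_force: [0.5, -0.4, 0.4]
gripper_width: 0.0503
```

Below the top of the piece with no contact. Going the rest of the way and closing.

Call:
{"method": "step_arm", "body": {
  "increments": [
    [[0,0,0.008],[0,0,0],0.43],
    [[0,0,0.014],[0,0,0],0.43],
    [[0,0,0.014],[0,0,0],1],
    [[0,0,0.014],[0,0,0],1],
    [[0,0,0.014],[0,0,0],1],
    [[0,0,0.014],[0,0,0],1],
    [[0,0,0.014],[0,0,0],1]
  ]
}}

```text
time_s: 35.35
tcp_pos: [0.5441, -0.002, 0.0102]
eef_rot: [180.0, 0.0, -162.7]
contact_force: [-1.2, 0.6, -2.1]
gripper_width: 0.0418
```

Call:
{"method": "step_arm", "body": {
  "increments": [
    [[0,0,-0.04],[0,0,0],1],
    [[0,0,-0.08],[0,0,0],1],
    [[0,0,-0.12],[0,0,0],1],
    [[0,0,-0.15],[0,0,0],1],
    [[0,0,-0.15],[0,0,0],1]
  ]
}}

```text
time_s: 35.85
tcp_pos: [0.5467, -0.0014, 0.165]
eef_rot: [-180.0, 0.5, -162.7]
contact_force: [1.6, -0.7, -2.0]
gripper_width: 0.042
```

```bash
python3 - <<'E'
from h import *
plan([0.50,0.358,0.16],-187.4)
E
```

```text
t 35.85 tcp [ 0.5467 -0.0014  0.165 ] rot [-179.96    0.49 -162.67] grip 0.042 F [ 1.6 -0.7 -2. ]
shift [-0.062  0.357  0.005] turn [0.001 0.009 0.432]
```

Call:
{"method": "step_arm", "body": {
  "increments": [
    [[-0.062,0.357,0],[0,0,0.2],1],
    [[-0.062,0.357,0],[0,0,0.2],1],
    [[-0.062,0.357,0],[0,0,0.2],1],
    [[-0.062,0.357,0],[0,0,0.2],1],
    [[-0.062,0.357,0],[0,0,0.2],1],
    [[-0.062,0.357,0],[0,0,0.2],1],
    [[-0.062,0.357,0],[0,0,0.2],1],
    [[-0.062,0.357,0],[0,0,0.2],1],
    [[-0.062,0.357,0],[0,0,0.2],1]
  ]
}}

```text
time_s: 36.75
tcp_pos: [0.4962, 0.3596, 0.1586]
eef_rot: [-180.0, -0.1, -174.0]
contact_force: [-0.9, -0.4, -1.4]
gripper_width: 0.0415
```

```bash
python3 - <<'E'
from h import *
plan([0.50,0.358,0.07],-174)
E
```

```text
t 36.75 tcp [0.4962 0.3596 0.1586] rot [-1.7996e+02 -6.0000e-02 -1.7401e+02] grip 0.0415 F [-0.9 -0.4 -1.4]
shift [-0.004 -0.002  0.089] turn [-0.001 -0.001 -0.   ]
```

Call:
{"method": "step_arm", "body": {
  "increments": [
    [[0,0,0.05],[0,0,0],1],
    [[0,0,0.085],[0,0,0],1],
    [[0,0,0.085],[0,0,0],1],
    [[0,0,0.085],[0,0,0],0.2],
    [[0,0,0.085],[0,0,0],0.2],
    [[0,0,0.085],[0,0,0],0.2],
    [[0,0,0.085],[0,0,0],0.2],
    [[0,0,0.04],[0,0,0],0.2],
    [[0,0,-0.01],[0,0,0],0.2],
    [[0,0,-0.06],[0,0,0],0]
  ]
}}

```text
time_s: 37.75
tcp_pos: [0.497, 0.357, 0.2225]
eef_rot: [180.0, 0.0, -174.2]
contact_force: [0.6, 1.6, 0.4]
gripper_width: 0.0738
```

```bash
python3 - <<'E'
from h import *
plan([0.6114,-0.015,0.12],-97.4)
c,st=cap('top','t13.png'); a=cv2.imread('pics/t13.png')[150:310,110:370]; cv2.imwrite('pics/t13c.png',cv2.resize(a,(780,480),interpolation=cv2.INTER_CUBIC))
E
```

```text
t 37.75 tcp [0.497  0.357  0.2225] rot [ 1.7999e+02  3.0000e-02 -1.7416e+02] grip 0.0738 F [0.6 1.6 0.4]
shift [-0.076 -0.382  0.102] turn [-0.00e+00  1.00e-03 -1.34e+00]
```

View pics/t13c.png

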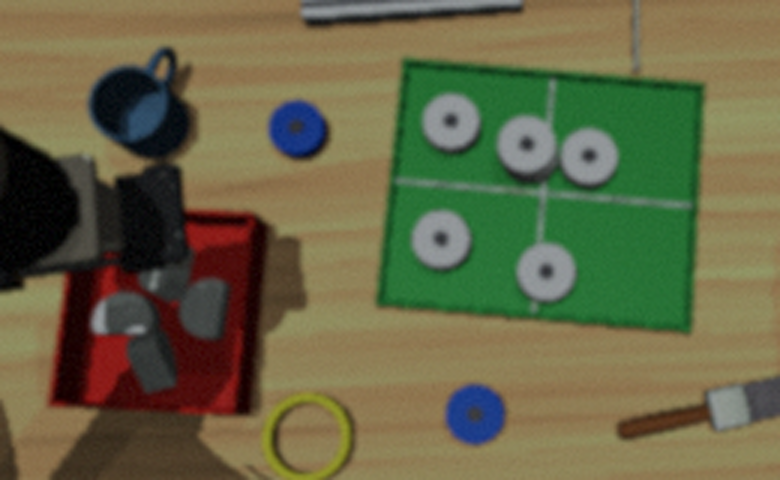

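All four offcuts show in the bin, at about (125,313), (165,280), (205,308) and (150,355), and the tray now holds only discs. Next is A-top.

Call:
{"method": "step_arm", "body": {
  "increments": [
    [[-0.076,-0.382,0.05],[0,0,-1.34],0],
    [[-0.076,-0.382,0.05],[0,0,-1.34],0],
    [[-0.076,-0.382,0.05],[0,0,-1.34],0],
    [[-0.076,-0.382,0.05],[0,0,-1.34],0],
    [[-0.076,-0.382,0.05],[0,0,-1.34],0],
    [[-0.076,-0.382,0.05],[0,0,-1.34],0],
    [[-0.076,-0.382,0.05],[0,0,-1.34],0],
    [[-0.076,-0.382,0.05],[0,0,-1.34],0],
    [[-0.076,-0.382,0.05],[0,0,-1.34],0],
    [[-0.076,-0.382,0.05],[0,0,-1.34],0]
  ]
}}

```text
time_s: 38.8
tcp_pos: [0.6119, -0.0176, 0.1701]
eef_rot: [-180.0, -0.0, -97.3]
contact_force: [-0.3, -0.0, -0.8]
gripper_width: 0.0878
```

```bash
python3 - <<'E'
from h import *
plan([0.6114,-0.015,0.0405],-97.4)
E
```

```text
t 38.8 tcp [ 0.6119 -0.0176  0.1701] rot [-1.7998e+02 -1.0000e-02 -9.7260e+01] grip 0.0878 F [-0.3 -0.  -0.8]
shift [-0.003  0.001  0.13 ] turn [-0.    -0.     0.002]
```

Call:
{"method": "step_arm", "body": {
  "increments": [
    [[-0.002,0,0.05],[0,0,0],0],
    [[-0.002,0,0.1],[0,0,0],0],
    [[-0.002,0,0.12],[0,0,0],0],
    [[-0.002,0,0.129],[0,0,0],0],
    [[-0.002,0,0.129],[0,0,0],1],
    [[-0.002,0,0.129],[0,0,0],1],
    [[-0.002,0,0.129],[0,0,0],1],
    [[-0.002,0,0.129],[0,0,0],1],
    [[-0.002,0,0.129],[0,0,0],1],
    [[-0.002,0,0.129],[0,0,0],1]
  ]
}}

```text
time_s: 39.8
tcp_pos: [0.6125, -0.0128, 0.0424]
eef_rot: [-179.9, 0.0, -97.4]
contact_force: [-2.4, 0.8, 7.1]
gripper_width: 0.0595
```

Call:
{"method": "step_arm", "body": {
  "increments": [
    [[0,0,-0.04],[0,0,0],1],
    [[0,0,-0.08],[0,0,0],1],
    [[0,0,-0.08],[0,0,0],1]
  ]
}}

```text
time_s: 40.1
tcp_pos: [0.6154, -0.0125, 0.1271]
eef_rot: [-179.5, 0.1, -97.3]
contact_force: [1.5, 0.3, -1.5]
gripper_width: 0.0592
```

```bash
python3 - <<'E'
from h import *
plan([*from_tray([-.062,-.105]),0.12],-97.4)
E
```

```text
t 40.1 tcp [ 0.6154 -0.0125  0.1271] rot [-1.7946e+02  1.5000e-01 -9.7330e+01] grip 0.0592 F [ 1.5  0.3 -1.5]
shift [0.132 0.104 0.006] turn [-0.009  0.003  0.001]
```

Call:
{"method": "step_arm", "body": {
  "increments": [
    [[0.132,0.104,0],[0,0,0],1],
    [[0.132,0.104,0],[0,0,0],1],
    [[0.132,0.104,0],[0,0,0],1],
    [[0.132,0.104,0],[0,0,0],1],
    [[0.132,0.104,0],[0,0,0],1],
    [[0.132,0.104,0],[0,0,0],1],
    [[0.132,0.104,0],[0,0,0],1]
  ]
}}

```text
time_s: 40.8
tcp_pos: [0.4926, -0.1301, 0.121]
eef_rot: [-180.0, 0.0, -97.4]
contact_force: [0.0, -0.3, -2.2]
gripper_width: 0.0596
```

```bash
python3 - <<'E'
from h import *
plan([*from_tray([-.062,-.105]),0.0135],-97.4)
E
```

```text
t 40.8 tcp [ 0.4926 -0.1301  0.121 ] rot [-1.7996e+02  1.0000e-02 -9.7370e+01] grip 0.0596 F [ 0.  -0.3 -2.2]
shift [-0.    -0.002  0.108] turn [-0.001  0.     0.001]
```

Call:
{"method": "step_arm", "body": {
  "increments": [
    [[0,-0.002,0.05],[0,0,0],1],
    [[0,-0.002,0.09],[0,0,0],1],
    [[0,-0.002,0.103],[0,0,0],1],
    [[0,-0.002,0.106],[0,0,0],1],
    [[0,-0.002,0.108],[0,0,0],1],
    [[0,-0.002,0.108],[0,0,0],1]
  ]
}}

```text
time_s: 41.4
tcp_pos: [0.4949, -0.1304, 0.0136]
eef_rot: [-179.9, 0.0, -97.3]
contact_force: [0.0, -0.2, -1.5]
gripper_width: 0.0595
```

Call:
{"method": "step_arm", "body": {
  "increments": [
    [[0,0,0.001],[0,0,0],0.2],
    [[0,0,0.001],[0,0,0],0.2],
    [[0,0,0.001],[0,0,0],0.2],
    [[0,0,-0.02],[0,0,0],0.2],
    [[0,0,-0.06],[0,0,0],0.2],
    [[0,0,-0.11],[0,0,0],0.2]
  ]
}}

```text
time_s: 42.0
tcp_pos: [0.4924, -0.1309, 0.1232]
eef_rot: [179.8, -0.0, -97.4]
contact_force: [1.6, -0.7, 0.2]
gripper_width: 0.0701
```

```bash
python3 - <<'E'
from h import *
plan([0.565,0.045,0.30],-97.4)
E
```

```text
t 42.0 tcp [ 0.4924 -0.1309  0.1232] rot [ 1.7981e+02 -4.0000e-02 -9.7400e+01] grip 0.0701 F [ 1.6 -0.7  0.2]
shift [-0.184 -0.049 -0.177] turn [ 0.003 -0.001 -0.   ]
```

Call:
{"method": "step_arm", "body": {
  "increments": [
    [[-0.184,-0.049,-0.177],[0,0,0],0],
    [[-0.184,-0.049,-0.177],[0,0,0],0],
    [[-0.184,-0.049,-0.177],[0,0,0],0],
    [[-0.184,-0.049,-0.177],[0,0,0],0],
    [[-0.184,-0.049,-0.177],[0,0,0],0],
    [[-0.184,-0.049,-0.177],[0,0,0],0],
    [[-0.184,-0.049,-0.177],[0,0,0],0]
  ]
}}

```text
time_s: 42.7
tcp_pos: [0.5667, 0.0467, 0.3014]
eef_rot: [-179.9, 0.1, -97.3]
contact_force: [-0.8, -0.2, -1.3]
gripper_width: 0.0878
```

```bash
python3 look.py w14
```

```text
t 42.7 tcp [0.5667 0.0467 0.3014] rot [-1.7986e+02  9.0000e-02 -9.7290e+01] grip 0.0878 F [-0.8 -0.2 -1.3]
shift [0.002 0.001 0.001] turn [-0.003  0.002  0.002]
0.066
spot px 232 195 d 9.9 10.3 world [0.6399 0.0566 0.066 ] tray [58. 99.]
spot px 247 136 d 12.2 12.8 world [ 0.6062 -0.0195  0.066 ] tray [34. 19.]
spot px 336 116 d 10.7 11.9 world [ 0.4884 -0.0301  0.066 ] tray [-81.  -7.]
spot px 245 90 d 10.8 11.3 world [ 0.5999 -0.077   0.066 ] tray [ 35. -39.]
spot px 320 37 d 11.6 12.9 world [ 0.4995 -0.1251  0.066 ] tray [-58. -99.]
px [232. 195.] area 2020 circ 639.9 56.6 R 26.5 rect [639.6  58.3] [49.7 51.8] 78.3 tray [58. 99.]
px [339. 112.] area 891 circ 482.3 -33.9 R 27.9 rect [481.6 -37.8] [34.9 49.1] 80.9 tray [-87. -11.]
px [245.  89.] area 2140 circ 599.6 -77.0 R 26.8 rect [599.6 -77.1] [52.8 52.4] 82.0 tray [ 35. -39.]
px [320.  37.] area 2138 circ 499.6 -124.9 R 26.9 rect [ 499.7 -125.2] [51.6 51.6] 83.5 tray [-58. -99.]
0.036
spot px 232 195 d 9.9 10.3 world [0.6463 0.063  0.036 ] tray [ 63. 106.]
spot px 247 136 d 12.2 12.8 world [ 0.6099 -0.0189  0.036 ] tray [38. 20.]
spot px 336 116 d 10.7 11.9 world [ 0.4831 -0.0303  0.036 ] tray [-87.  -8.]
spot px 245 90 d 10.8 11.3 world [ 0.6032 -0.0808  0.036 ] tray [ 39. -42.]
spot px 320 37 d 11.6 12.9 world [ 0.4951 -0.1326  0.036 ] tray [ -62. -107.]
px [232. 195.] area 2340 circ 646.2 62.9 R 28.5 rect [645.9  64.8] [53.5 55.7] 78.3 tray [ 63. 106.]
px [339. 112.] area 1033 circ 476.5 -34.4 R 30.1 rect [475.8 -38.7] [37.6 52.8] 80.9 tray [-93. -12.]
px [245.  89.] area 2480 circ 602.9 -80.8 R 28.8 rect [602.8 -81. ] [56.9 56.4] 82.0 tray [ 39. -42.]
px [320.  37.] area 2477 circ 495.2 -132.4 R 28.9 rect [ 495.3 -132.7] [55.6 55.5] 83.5 tray [ -62. -107.]
```

View pics/w14c.png

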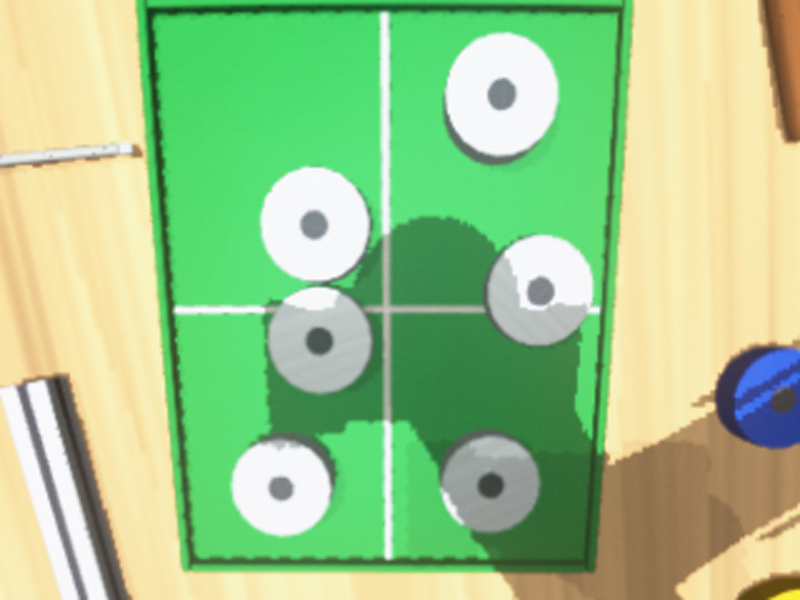

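The view shows six single discs and no offcuts. The B disc at (314,225) touches the A disc at (319,341), so I'll move B to the free quarter and then centre A.

```bash
python3 - <<'E'
from h import *
plan([0.603,-0.081,0.10],-97.4)
E
```

```text
t 42.75 tcp [0.5657 0.0457 0.2999] rot [-1.7999e+02  3.0000e-02 -9.7340e+01] grip 0.0878 F [-0.9 -1.  -0.6]
shift [ 0.121 -0.053  0.2  ] turn [-0.     0.001  0.001]
```

Call:
{"method": "step_arm", "body": {
  "increments": [
    [[0.121,-0.053,0.2],[0,0,0],0.1],
    [[0.121,-0.053,0.2],[0,0,0],0.1],
    [[0.121,-0.053,0.2],[0,0,0],0.1],
    [[0.121,-0.053,0.2],[0,0,0],0.1],
    [[0.121,-0.053,0.2],[0,0,0],0.1],
    [[0.121,-0.053,0.2],[0,0,0],0.1],
    [[0.121,-0.053,0.2],[0,0,0],0.1]
  ]
}}

```text
time_s: 43.45
tcp_pos: [0.6012, -0.0832, 0.0983]
eef_rot: [179.8, -0.1, -97.5]
contact_force: [-0.5, -0.3, 0.7]
gripper_width: 0.0785
```

```bash
python3 - <<'E'
from h import *
plan([0.603,-0.081,0.01],-97.4)
E
```

```text
t 43.45 tcp [ 0.6012 -0.0832  0.0983] rot [ 1.7979e+02 -7.0000e-02 -9.7520e+01] grip 0.0785 F [-0.5 -0.3  0.7]
shift [-0.002 -0.002  0.088] turn [ 0.004 -0.001 -0.002]
```

Call:
{"method": "step_arm", "body": {
  "increments": [
    [[0,0,0.03],[0,0,0],0.1],
    [[0,0,0.055],[0,0,0],0.1],
    [[0,0,0.075],[0,0,0],0.1],
    [[0,0,0.089],[0,0,0],0.1],
    [[0,0,0.089],[0,0,0],1],
    [[0,0,0.089],[0,0,0],1],
    [[0,0,0.089],[0,0,0],1],
    [[0,0,0.089],[0,0,0],1],
    [[0,0,0.089],[0,0,0],1]
  ]
}}

```text
time_s: 44.35
tcp_pos: [0.6038, -0.0812, 0.0124]
eef_rot: [-179.9, 0.0, -97.4]
contact_force: [-1.3, 1.8, 6.9]
gripper_width: 0.0592
```

Call:
{"method": "step_arm", "body": {
  "increments": [
    [[0,0,-0.04],[0,0,0],1],
    [[0,0,-0.08],[0,0,0],1],
    [[0,0,-0.08],[0,0,0],1]
  ]
}}

```text
time_s: 44.65
tcp_pos: [0.6067, -0.0813, 0.0971]
eef_rot: [-179.4, 0.1, -97.3]
contact_force: [1.4, 1.0, -0.8]
gripper_width: 0.0593
```

```bash
python3 - <<'E'
from h import *
plan([*from_tray([.062,-.105]),0.09],-97.4)
E
```

```text
t 44.65 tcp [ 0.6067 -0.0813  0.0971] rot [-1.7945e+02  9.0000e-02 -9.7330e+01] grip 0.0593 F [ 1.4  1.  -0.8]
shift [ 0.063 -0.019  0.007] turn [-0.01   0.002  0.001]
```

Call:
{"method": "step_arm", "body": {
  "increments": [
    [[0.065,-0.017,0],[0,0,0],1],
    [[0.065,-0.017,0],[0,0,0],1],
    [[0.065,-0.017,0],[0,0,0],1],
    [[0.065,-0.017,0],[0,0,0],1],
    [[0.065,-0.017,0],[0,0,0],1]
  ]
}}

```text
time_s: 45.15
tcp_pos: [0.6111, -0.1477, 0.0905]
eef_rot: [180.0, 0.0, -97.4]
contact_force: [0.4, 0.6, -1.6]
gripper_width: 0.0592
```

```bash
python3 - <<'E'
from h import *
plan([*from_tray([.062,-.105]),0.013],-97.4)
E
```

```text
t 45.15 tcp [ 0.6111 -0.1477  0.0905] rot [179.96   0.   -97.4 ] grip 0.0592 F [ 0.4  0.6 -1.6]
shift [-0.002 -0.007  0.078] turn [0.001 0.    0.   ]
```

Call:
{"method": "step_arm", "body": {
  "increments": [
    [[-0.002,-0.007,0.03],[0,0,0],1],
    [[-0.002,-0.007,0.06],[0,0,0],1],
    [[-0.002,-0.007,0.073],[0,0,0],1],
    [[-0.002,-0.007,0.077],[0,0,0],1],
    [[-0.002,-0.007,0.078],[0,0,0],1],
    [[-0.002,-0.007,0.078],[0,0,0],0.2],
    [[-0.002,-0.007,0.078],[0,0,0],0.2],
    [[-0.002,-0.007,0.078],[0,0,0],0.2],
    [[-0.002,-0.007,0.05],[0,0,0],0.2],
    [[-0.002,-0.007,0.0],[0,0,0],0.2]
  ]
}}

```text
time_s: 46.15
tcp_pos: [0.6162, -0.147, 0.0888]
eef_rot: [179.6, -0.0, -97.4]
contact_force: [2.0, 0.4, 0.1]
gripper_width: 0.0703
```

```bash
python3 - <<'E'
from h import *
plan([0.6099,-0.0189,0.10],-97.4)
print(from_tray([.045,0]))
E
```

```text
t 46.15 tcp [ 0.6162 -0.147   0.0888] rot [ 1.7962e+02 -4.0000e-02 -9.7420e+01] grip 0.0703 F [2.  0.4 0.1]
shift [-0.126  0.023 -0.011] turn [ 0.007 -0.001 -0.   ]
[ 0.6146252 -0.0397958]
```

Now disc A: a quick pick and a 20 mm shift to its final place.

Call:
{"method": "step_arm", "body": {
  "increments": [
    [[-0.126,0.022,-0.01],[0,0,0],0.1],
    [[-0.126,0.022,-0.01],[0,0,0],0.1],
    [[-0.126,0.022,-0.01],[0,0,0],0.1],
    [[-0.126,0.022,-0.01],[0,0,0],0.1],
    [[-0.126,0.022,-0.01],[0,0,0],0.1],
    [[-0.126,0.022,-0.01],[0,0,0],0.1]
  ]
}}

```text
time_s: 46.75
tcp_pos: [0.6131, -0.0198, 0.1011]
eef_rot: [-180.0, -0.0, -97.4]
contact_force: [1.4, 0.2, 1.2]
gripper_width: 0.0788
```

```bash
python3 - <<'E'
from h import *
plan([0.6099,-0.0189,0.011],-97.4)
E
```

```text
t 46.75 tcp [ 0.6131 -0.0198  0.1011] rot [-179.99   -0.    -97.41] grip 0.0788 F [1.4 0.2 1.2]
shift [-0.     0.003  0.09 ] turn [-0. -0. -0.]
```

Call:
{"method": "step_arm", "body": {
  "increments": [
    [[0,0.002,0.03],[0,0,0],0.1],
    [[0,0.002,0.06],[0,0,0],0.1],
    [[0,0.002,0.08],[0,0,0],0.1],
    [[0,0.002,0.09],[0,0,0],0.1],
    [[0,0.002,0.09],[0,0,0],1],
    [[0,0.002,0.09],[0,0,0],1],
    [[0,0.002,0.09],[0,0,0],1],
    [[0,0.002,0.09],[0,0,0],1],
    [[0,0.002,0.09],[0,0,0],1],
    [[0,0.002,0.07],[0,0,0],1]
  ]
}}

```text
time_s: 47.75
tcp_pos: [0.6092, -0.0192, 0.0292]
eef_rot: [179.8, -0.1, -97.4]
contact_force: [-0.6, -0.6, -2.7]
gripper_width: 0.0592
```

Call:
{"method": "step_arm", "body": {
  "increments": [
    [[0.01,-0.004,0],[0,0,0],1],
    [[0.02,-0.008,0],[0,0,0],1],
    [[0.02,-0.008,0.008],[0,0,0],1],
    [[0.02,-0.008,0.015],[0,0,0],1],
    [[0.02,-0.008,0.018],[0,0,0],1],
    [[0.02,-0.008,0.018],[0,0,0],1]
  ]
}}

```text
time_s: 48.35
tcp_pos: [0.6156, -0.04, 0.0122]
eef_rot: [179.9, -0.0, -97.4]
contact_force: [-1.6, -1.3, 0.9]
gripper_width: 0.059
```

Call:
{"method": "step_arm", "body": {
  "increments": [
    [[0,0,0],[0,0,0],0.2],
    [[0,0,0],[0,0,0],0.2],
    [[0,0,0],[0,0,0],0.2],
    [[0,0,-0.03],[0,0,0],0.2],
    [[0,0,-0.08],[0,0,0],0.2],
    [[-0.03,0.03,-0.13],[0,0,0],0.2],
    [[-0.08,0.05,-0.18],[0,0,0],0],
    [[-0.09,0.05,-0.23],[0,0,0],0],
    [[-0.09,0.05,-0.29],[0,0,0],0],
    [[-0.09,0.05,-0.29],[0,0,0],0]
  ]
}}

```text
time_s: 49.35
tcp_pos: [0.5782, 0.0569, 0.3061]
eef_rot: [-179.9, 0.1, -97.3]
contact_force: [1.3, -0.1, 0.5]
gripper_width: 0.0871
```

```bash
python3 look.py w15
```

```text
t 49.35 tcp [0.5782 0.0569 0.3061] rot [-1.7988e+02  6.0000e-02 -9.7310e+01] grip 0.0871 F [ 1.3 -0.1  0.5]
shift [0.013 0.012 0.006] turn [-0.002  0.001  0.002]
0.066
spot px 239 187 d 9.4 10.1 world [0.6409 0.0576 0.066 ] tray [ 59. 100.]
spot px 248 113 d 10.7 11.6 world [ 0.6123 -0.0385  0.066 ] tray [42.  1.]
spot px 343 108 d 10.9 11.4 world [ 0.4893 -0.0292  0.066 ] tray [-81.  -6.]
spot px 233 31 d 11.5 12.5 world [ 0.6156 -0.1369  0.066 ] tray [ 58. -96.]
spot px 328 29 d 11.4 12.6 world [ 0.5003 -0.1246  0.066 ] tray [-57. -99.]
px [239. 189.] area 1629 circ 641.0 57.7 R 26.4 rect [642.4  63.5] [40.4 52.1] 78.9 tray [ 59. 100.]
px [233. 111.] area 1343 circ 634.8 -47.6 R 45.4 rect [633.6 -51. ] [39.3 85.4] 74.4 tray [66. -5.]
px [344. 107.] area 1820 circ 487.1 -29.5 R 28.7 rect [487.3 -32.5] [44.8 54.5] 83.2 tray [-83.  -6.]
px [233.  31.] area 2159 circ 615.6 -136.9 R 26.9 rect [ 615.6 -136.7] [51.9 53.3] 82.2 tray [ 58. -96.]
px [328.  29.] area 2153 circ 500.3 -124.4 R 26.9 rect [ 500.3 -124.3] [51.7 53.2] 83.3 tray [-57. -99.]
0.036
spot px 239 187 d 9.4 10.1 world [0.
[... 161 characters left out ...]
2  0.036 ] tray [-87.  -7.]
spot px 233 31 d 11.5 12.5 world [ 0.6191 -0.146   0.036 ] tray [  63. -105.]
spot px 328 29 d 11.4 12.6 world [ 0.4951 -0.1327  0.036 ] tray [ -62. -108.]
px [239. 189.] area 1884 circ 646.4 63.3 R 28.3 rect [647.9  69.6] [43.4 56. ] 78.9 tray [ 63. 106.]
px [233. 111.] area 1553 circ 639.8 -50.0 R 48.8 rect [638.5 -53.6] [42.3 91.8] 74.4 tray [71. -7.]
px [344. 107.] area 2106 circ 480.9 -30.5 R 30.9 rect [481.2 -33.7] [48.2 58.7] 83.2 tray [-89.  -8.]
px [233.  31.] area 2498 circ 619.1 -145.9 R 28.9 rect [ 619.1 -145.7] [55.8 57.3] 82.2 tray [  63. -105.]
px [328.  29.] area 2491 circ 495.1 -132.6 R 28.9 rect [ 495.1 -132.4] [55.6 57.2] 83.3 tray [ -62. -107.]
```

View pics/w15c.png

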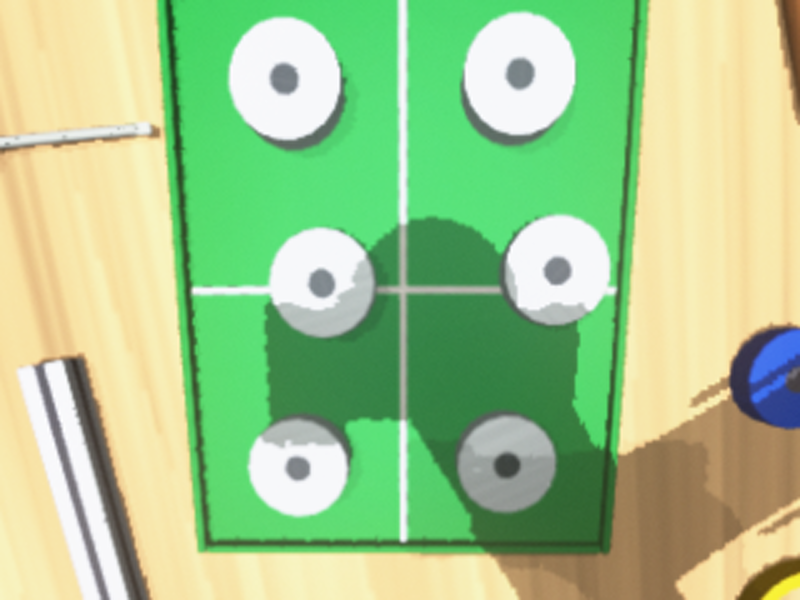

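The view shows six discs, each alone, flat and well spaced. Before touching the lever I'll check the bin with the arm out of the way.

```bash
python3 - <<'E'
from h import *
cap('scene','s16.png'); cap('top','t16.png')
a=cv2.imread('pics/s16.png')[185:290,360:465]; b=cv2.imread('pics/t16.png')[205:300,115:210]
cv2.imwrite('pics/b16.png',np.hstack([cv2.resize(a,(400,400),interpolation=cv2.INTER_CUBIC),cv2.resize(b,(400,400),interpolation=cv2.INTER_CUBIC)]))
# lever: start behind tip
plan([0.375,-0.352,0.27],-4)
E
```

```text
t 49.5 tcp [0.5797 0.0569 0.3068] rot [-179.64    0.19  -97.32] grip 0.0878 F [ 0.4 -1.  -1.2]
shift [0.432 0.151 0.034] turn [-0.008 -0.003 -1.629]
```

View pics/b16.png

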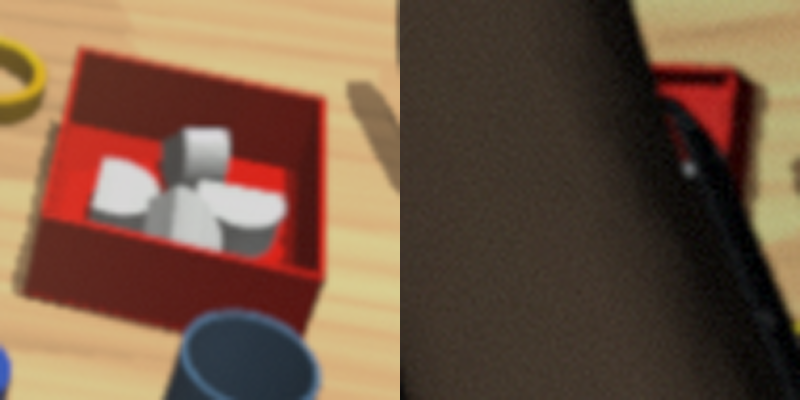

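All four offcuts lie in the bin, below its rim. Next is the lever: from its -x side, fingers closed, pushing towards +x.

Call:
{"method": "step_arm", "body": {
  "increments": [
    [[0.432,0.151,0.035],[0,0,-1.63],1],
    [[0.432,0.151,0.035],[0,0,-1.63],1],
    [[0.432,0.151,0.035],[0,0,-1.63],1],
    [[0.432,0.151,0.035],[0,0,-1.63],1],
    [[0.432,0.151,0.035],[0,0,-1.63],1],
    [[0.432,0.151,0.035],[0,0,-1.63],1],
    [[0.432,0.151,0.035],[0,0,-1.63],1],
    [[0.432,0.151,0.035],[0,0,-1.63],1],
    [[0.432,0.151,0.035],[0,0,-1.63],1],
    [[0.432,0.151,0.035],[0,0,-1.63],1]
  ]
}}

```text
time_s: 50.5
tcp_pos: [0.3732, -0.3514, 0.2672]
eef_rot: [-180.0, 0.1, -17.7]
contact_force: [0.1, -0.3, 0.2]
gripper_width: 0.013
```

```bash
python3 - <<'E'
from h import *
plan([0.370,-0.352,0.27],-4)
E
```

```text
t 50.5 tcp [ 0.3732 -0.3514  0.2672] rot [-1.7998e+02  7.0000e-02 -1.7660e+01] grip 0.013 F [ 0.1 -0.3  0.2]
shift [-0.003  0.002 -0.003] turn [-0.     0.001 -0.238]
```

Call:
{"method": "step_arm", "body": {
  "increments": [
    [[-0.008,0,0],[0,0,-0.14],1],
    [[-0.008,0,0],[0,0,-0.24],1],
    [[-0.008,0,0.03],[0,0,-0.24],1],
    [[-0.008,0,0.06],[0,0,-0.24],1],
    [[-0.008,0,0.082],[0,0,-0.24],1],
    [[-0.008,0,0.082],[0,0,-0.24],1]
  ]
}}

```text
time_s: 51.1
tcp_pos: [0.3648, -0.3464, 0.1825]
eef_rot: [-179.8, 0.4, -4.2]
contact_force: [-0.3, -0.3, 0.4]
gripper_width: 0.0008
```

```bash
python3 - <<'E'
from h import *
plan([0.466,-0.356,0.185],-4)
E
```

```text
t 51.1 tcp [ 0.3648 -0.3464  0.1825] rot [-179.82    0.37   -4.24] grip 0.0008 F [-0.3 -0.3  0.4]
shift [ 0.102  0.002 -0.003] turn [-0.003  0.006 -0.004]
```

Call:
{"method": "step_arm", "body": {
  "increments": [
    [[0.02,0.003,0],[0,0,0],1],
    [[0.035,0.003,0],[0,0,0],1],
    [[0.05,0.003,0],[0,0,0],1],
    [[0.06,0.003,0],[0,0,0],1],
    [[0.07,0.003,0],[0,0,0],1],
    [[0.08,0.003,0],[0,0,0],1],
    [[0.088,0.003,0],[0,0,0],1],
    [[0.093,0.003,0],[0,0,0],1],
    [[0.097,0.003,0],[0,0,0],1]
  ]
}}

```text
time_s: 52.0
tcp_pos: [0.4639, -0.3576, 0.1859]
eef_rot: [-180.0, 0.0, -4.2]
contact_force: [-1.2, 0.5, -0.7]
gripper_width: 0.0003
```

```bash
cat > tip.py <<'E'
from h import *
import sys
c,st=cap('top','tt.png'); c2,s2=cap('scene','ss.png')
def yel(c,P):
    h=cv2.cvtColor(c['color'],cv2.COLOR_RGB2HSV); m=cv2.inRange(h,(18,130,80),(34,255,255))
    u=proj(c,None,P)[0].astype(int); M=np.zeros_like(m); s=slice(u[1]-25,u[1]+25),slice(u[0]-25,u[0]+25); M[s]=m[s]
    cs,_=cv2.findContours(M,cv2.RETR_EXTERNAL,cv2.CHAIN_APPROX_NONE)
    if not cs: return None
    k=max(cs,key=cv2.contourArea); return k[:,0].mean(0),cv2.contourArea(k)
a=yel(c,[.45,-.352,.205]);b=yel(c2,[.45,-.352,.205]);print(a,b)
if a and b: print(tri(c,st,a[0],c2,s2,b[0]))
if a: print('top@.203',toplane(c,st,a[0],.203))
if b: print('scene@.203',toplane(c2,s2,b[0],.203))
E
python3 tip.py; python3 -c "
from h import *
plan([0.466,-0.356,0.185],-4)"
```

```text
None (array([143.36363636, 148.95454545]), 50.0)
scene@.203 [[ 0.48539714 -0.3581108   0.203     ]]
t 52.1 tcp [ 0.4642 -0.3578  0.1862] rot [ 1.7999e+02 -1.0000e-02 -4.1900e+00] grip 0.0003 F [ 0.1  0.1 -0.7]
shift [ 0.002 -0.002  0.001] turn [ 0.    -0.    -0.003]
```

Call:
{"method": "step_arm", "body": {
  "increments": [
    [[0.003,0,0],[0,0,0],1],
    [[0.006,0,0],[0,0,0],1],
    [[0.006,0,0],[0,0,0],1]
  ]
}}

```text
time_s: 52.4
tcp_pos: [0.4681, -0.3581, 0.1861]
eef_rot: [-180.0, 0.2, -4.2]
contact_force: [-6.2, 0.9, 2.7]
gripper_width: 0.0005
```

Call:
{"method": "step_arm", "body": {
  "increments": [
    [[-0.04,0,0],[0,0,0],1],
    [[-0.08,0,0],[0,0,0],1],
    [[-0.09,0,-0.04],[0,0,0],1],
    [[-0.09,0,-0.09],[0,0,0],1],
    [[-0.09,-0.08,-0.14],[0,0,0],1],
    [[-0.09,-0.12,-0.16],[0,0,0],1],
    [[-0.09,-0.16,-0.16],[0,0,0],1],
    [[-0.09,-0.2,-0.16],[0,0,0],1],
    [[-0.09,-0.25,-0.16],[0,0,0],1],
    [[-0.09,-0.25,-0.16],[0,0,0],1]
  ]
}}

```text
time_s: 53.4
tcp_pos: [0.3986, -0.0989, 0.3474]
eef_rot: [-179.9, -0.2, -4.0]
contact_force: [-0.2, -0.7, -0.1]
gripper_width: 0.0002
```

```bash
python3 tip.py; python3 -c "
import cv2
a=cv2.imread('pics/tt.png')[110:310,110:450];cv2.imwrite('pics/tt17.png',cv2.resize(a,(790,465),interpolation=cv2.INTER_CUBIC))"
```

```text
(array([418.9, 223.5]), 6.0) (array([142.68, 149.8 ]), 56.5)
(array([ 0.49072665, -0.36165294,  0.20411648]), np.float64(0.008267569331001968))
top@.203 [[ 0.49252262 -0.36622791  0.203     ]]
scene@.203 [[ 0.49002735 -0.35762371  0.203     ]]
```

View pics/tt17.png

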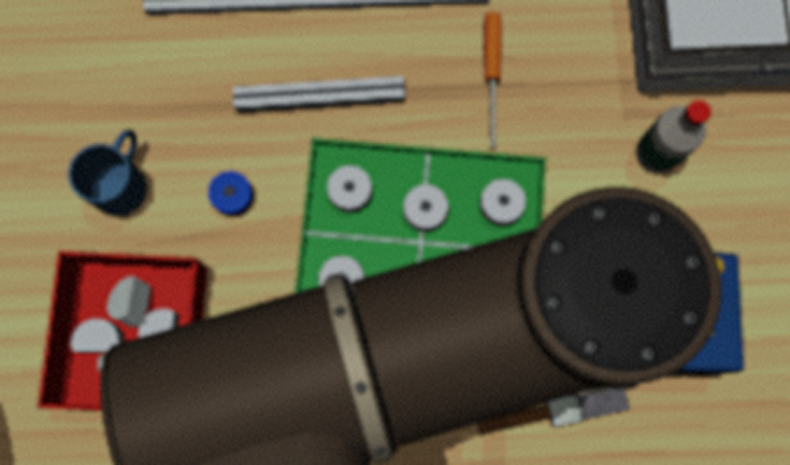

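View pics/ss.png

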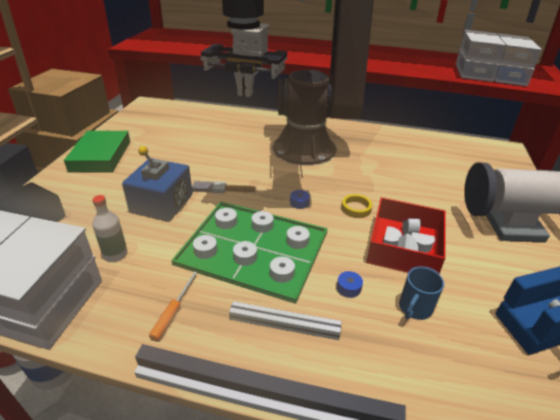

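The scene view shows the lever ball at (143,150), swung right over, six discs in a spread layer and the offcuts in the bin. One last check of the distances between discs, from this view.

```bash
python3 - <<'E'
from h import *
from scipy.spatial.distance import pdist
c,st=cap('scene','s18.png')
P=[]
for u in spots(c,3):
    w=toplane(c,st,[u[:2]],.036)[0]; q=to_tray(w)
    if abs(q[0])<.13 and abs(q[1])<.16: P.append(q)
P=np.array(P); print((P*1000).round(0)); print(pdist(P).min()); print(r.get_state()['time_s'],r.get_state()['contact_force'])
E
```

```text
[[  63.  106.]
 [  45.   -0.]
 [  62. -105.]
 [ -64.  104.]
 [ -88.   -8.]
 [ -62. -107.]]
0.10235023905964978
53.55 [ 0.81793724 -0.33036218  0.04720013]
```

```bash
python3 -c "
from plant import r
print(r.close_job())"
```

```text
the job is handed in; nothing more can be done
None
```

The job is done and handed in: all four D-shaped pieces are in the red bin, the six whole discs are spread on the tray, and the blower lever is over. No verdict came back.

- **Discs:** the final scene view shows all six flat on the tray. The closest two centres are 102 mm apart (84 mm needed), and every quarter has at least one disc.
- **Offcuts:** all four show inside the bin below its rim. They lie loose, with at least one on edge.
- **Lever:** I swung it to its stop, at about 6 N. The ball moved from x = 0.416 to 0.490 m, about the full 1.0 rad. The two cameras disagreed by 8 mm on the ball because the arm half hid it from above. The clear scene view agrees with full travel.
- **Slip:** one offcut was lost on its first pick because I lifted before the jaws had closed. I measured it again and picked it on the second try.
- **Contact:** I felt about 7 N at the fingers during two disc picks, and nothing was visibly displaced.
- **Bystanders:** they looked unmoved in the last pictures, though I did not measure them. I saw no disc get knocked aside.

The last check before hand-in was at about 54 s of the 210 s allowed.

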